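# Tidy the rinse corner of a jeweller's bench

## Robot

A 6-joint arm with a two-finger parallel gripper is mounted at the origin on the work surface. World frame = base frame: x ahead of the robot, y to its left, z up, the work surface at z = 0. Lengths are in m, angles in rad, forces in N, time in s.
With the tool pointing down it reaches from about 0.375 to 0.9 m from the base axis. Payload 3.1 kg.
Tool frame: the origin (TCP) lies midway between the tips of the shut fingers; the grasp point (between the pads) lies 19 mm behind it; z points along the fingers, y is the line along which they close (so a half turn about z gives the same grasp; the last joint's range is limited). The gripper opens to 87 mm and grips with 3 to 60 N. Pads are 19 mm wide; open, the fingers measure 117 mm over their backs; the gripper's body (75 mm by 190 mm) begins 51 mm behind the grasp point.
Start: joints at [-0.178, 0.527, 1.433, -0, 1.181, -0.178], TCP at [0.625, 0, 0.223] pointing down, gripper open.
Joint ranges: [-3.08, 3.08], [-0.75, 2.2], [0.22, 2.44], [-1.43, 4.57], [0, 2.65], [-2.85, 2.85]. Speed limits (rad/s): [2.79, 2.79, 3.14, 3.14, 3.14, 3.14].

## Interface

Orientations are given as a unit quaternion [x, y, z, w].
In Python, from rig import robot gives the robot as it stands.
- The arm moves only by the shell command python3 -m jog 'ROWS' [FORCE]. ROWS is a JSON object of lists of equal length, an entry for each row: "dp": the shift along the tool's x, y, z in mm, a list of three; "delta_rot": the turn, a rotation vector about the tool's x, y, z in rad, a list of three; "gripper": the opening, from -1 (shut) to 1 (fully open). A call has 1 to 12 rows; each row is the pose to reach, as a shift and turn from the pose commanded when the call began, along the tool's axes at that moment; what a row does not reach only later rows make up. A row lasts 1/10 s, in which the tool goes at most 50 mm and 8.59 degrees, less where a joint would pass 70% of its speed; a pose out of reach is approached as far as the arm can. A call with a gripper value outside its range is refused whole. The fingers move at their own pace and stop on an object; FORCE is the grip in N (left out, the last holds). Time passes only in rows, so rows that repeat a pose let the fingers close. It gives the time, the measured TCP pose, the force, the opening and the grip force at its end, in the units of the state.
- robot.get_obs(): the state, without advancing time (a new reading comes with each control period).
- robot.camera(name): name is "scene" or "side" or "wrist"; returns the picture (420x560x3 uint8, red, green, blue); there is no depth.
- robot.camera_model(name): a dict with "fx", "fy", "cx", "cy" (pixels), "xyz" and "orientation" of the camera in the world; the wrist camera has in their place "T_tool_cam" (4x4, takes a point from camera to tool coordinates, whose origin is the TCP and whose axes are the flange's). Camera axes: x right, y down, z forward; pixel columns grow to the right and rows downward; lengths in m; the calibration is good to about 2 mm. A picture is of the moment at which its call begins: read the wrist's pose just before it. camera_model takes no time and is no camera call.
- robot.hand_in(): hands the job in; it is judged then, once.
Trained networks look in the newest picture that a camera, given by its name, has taken for a name from the list of things; names that differ only in an ending like _2 or _b are one class to them, and where a whole thing is asked for, a point or a joint stands for the part that bears it (a point fixed in the world has none). Each returns a list of dicts, best first, with "score" (0 to 1); they miss things now and then, are a little off and sometimes report something else, mostly with a low value. They report only what shows in the picture. A call takes as long as a camera call.
- robot.search_frame(name, camera): "rect" ([left, top, right, bottom] in pixels, round what is visible of it).
The state is a dict: "time": time; "q": joint angles; "joint_velocities": joint speeds; "joint_torque": joint torques, N m; "position": TCP position; "tool_rot": TCP orientation; "ft_force": force on the tool from outside, world axes, zero at the start; "moment": the same for the moment, N m; "grip_width": finger opening in m; "grip_force": force on a finger pad.
Only numpy, scipy, OpenCV 4.12 (cv2) and the standard library are available. Lean on these libraries where they do the work, as an engineer would, in place of code of your own. Each camera call takes 0.05 s, during which the arm holds its last target. There are 200 camera calls.

## Task

Bottles and rinse cups have been knocked over on the jeweller's bench. Put every steel cup upside down over a peg of its own on the dryer, with its rim down on the dryer's top, and only when all the cups are on push the switch lever fully over to the far side to turn the dryer on. Stand every bottle upright on the narrow wooden ledge, its whole base on the ledge (before or after the cups), and leave the brush, the hammer and the white pot where they are.

Things in the scene. Friction and masses are not known exactly. Their poses are not given: they have to be found in the camera images.
- bottle0: White plastic square bottle with a round blue cap, at first lying on its side, cap roughly towards the robot; may be absent (None). 118 mm tall: body 54 x 54 x 85, neck 30 across and 10 high, cap 34 across and 23 high; 0.2 kg. Origin on its axis at mid-height, 59 mm from the underside; z runs from underside to cap, x and y square to the flat sides.
- bottle1: White plastic square bottle with a round blue cap, at first lying on its side, cap roughly towards the robot; may be absent (None). 118 mm tall: body 54 x 54 x 85, neck 30 across and 10 high, cap 34 across and 23 high; 0.2 kg. Origin on its axis at mid-height, 59 mm from the underside; z runs from underside to cap, x and y square to the flat sides.
- bottle2: White plastic square bottle with a round blue cap, at first lying on its side, cap roughly towards the robot; may be absent (None). 118 mm tall: body 54 x 54 x 85, neck 30 across and 10 high, cap 34 across and 23 high; 0.2 kg. Origin on its axis at mid-height, 59 mm from the underside; z runs from underside to cap, x and y square to the flat sides.
- cup0: Plain round steel cup, straight-sided, 60 mm outside diameter, 85 mm tall, wall 3, bottom 4 mm thick; 0.12 kg. At first it lies on its side, mouth roughly away from the robot. Origin on its axis at mid-height, 42.5 mm from bottom and rim; z runs from the closed bottom to the mouth.
- cup1: Plain round steel cup, straight-sided, 60 mm outside diameter, 85 mm tall, wall 3, bottom 4 mm thick; 0.12 kg. At first it lies on its side, mouth roughly away from the robot. Origin on its axis at mid-height, 42.5 mm from bottom and rim; z runs from the closed bottom to the mouth.
- dryer: Cup dryer, fixed to the bench: grey box 100 x 310 mm (x, y) and 50 mm high, with three upright steel pegs in a row along its y, 110 mm apart. Origin at the centre of its underside.
- peg0 (a point): Foot of peg 0 on the axis of the peg, on the dryer's top face, 50 mm above the bench; z up, x and y as the dryer's. The peg is 65 mm high and 22 mm thick at the foot, tapering to 10 mm at the tip. A cup put mouth down over it comes to rest with its rim on the dryer's top face.
- peg1 (a point): Foot of peg 1 on the axis of the peg, on the dryer's top face, 50 mm above the bench; z up, x and y as the dryer's. The peg is 65 mm high and 22 mm thick at the foot, tapering to 10 mm at the tip. A cup put mouth down over it comes to rest with its rim on the dryer's top face.
- peg2 (a point): Foot of peg 2 on the axis of the peg, on the dryer's top face, 50 mm above the bench; z up, x and y as the dryer's. The peg is 65 mm high and 22 mm thick at the foot, tapering to 10 mm at the tip. A cup put mouth down over it comes to rest with its rim on the dryer's top face.
- ledge_top (a point): Centre of the top face of the narrow wooden ledge fixed to the bench: top face 75 mm (x) by 310 mm (y), 50 mm above the bench; z up. It and the dryer stand side by side on the far part of the work area, in either order.
- switch_base: Base of the dryer's switch, fixed between dryer and ledge: block 70 x 50 mm, 25 mm high; origin at the centre of its underside. The lever's pivot lies along y, 22 mm above the origin.
- switch (a joint): Angle of the switch lever (rad): 0 = off, leaning 0.5 rad from upright to the robot's side (-x); 1.0 = on, leaning 0.5 rad to the far side (+x). It stays where it is left.
- switch_tip (a point): Centre of the black ball knob (26 mm diameter) on the end of the lever, 80 mm from the pivot.
- brush: Bench brush lying at the side of the work; a bystander.
- hammer: Hammer lying at the side of the work; a bystander.
- jar: White ceramic pot without handles, 72 mm across and 80 mm high, standing beyond the work; a bystander. Origin at its underside.

How it is judged:
On the way, in this order (a step that is already met when the one before it is completed fails the run):
1. every cup is upside down over a peg, rim down on the dryer (angle between each of cup0, cup1's own z axis and vertical above 3.02 rad and ((horizontal distance between cup0 and peg0 below 0.024 m and z of cup0 in the frame of peg0 between 0.036 and 0.049 m) or (horizontal distance between cup0 and peg1 below 0.024 m and z of cup0 in the frame of peg1 between 0.036 and 0.049 m) or (horizontal distance between cup0 and peg2 below 0.024 m and z of cup0 in the frame of peg2 between 0.036 and 0.049 m)) and ((horizontal distance between cup1 and peg0 below 0.024 m and z of cup1 in the frame of peg0 between 0.036 and 0.049 m) or (horizontal distance between cup1 and peg1 below 0.024 m and z of cup1 in the frame of peg1 between 0.036 and 0.049 m) or (horizontal distance between cup1 and peg2 below 0.024 m and z of cup1 in the frame of peg2 between 0.036 and 0.049 m))), for 0.2 s.
2. the dryer's switch lever is pushed over to on (value of joint switch above 0.85 rad), for 0.2 s.
At the end, for the whole second after the job is handed in: Each cup is mouth down (0.12 rad) on a peg, axes within 24 mm, rim on the dryer's top (6.5 mm); each bottle stands upright (0.1 rad) on the ledge, its centre within 22 mm of the long centre line and 145 mm of the middle; switch beyond 0.85 rad; all at rest (all of step 1 and angle between each of bottle0, bottle1, bottle2's own z axis and vertical below 0.1 rad and x of bottle0 in the frame of ledge_top between -0.022 and 0.022 m and y of bottle0 in the frame of ledge_top between -0.145 and 0.145 m and z of bottle0 in the frame of ledge_top between 0.053 and 0.065 m and x of bottle1 in the frame of ledge_top between -0.022 and 0.022 m and y of bottle1 in the frame of ledge_top between -0.145 and 0.145 m and z of bottle1 in the frame of ledge_top between 0.053 and 0.065 m and x of bottle2 in the frame of ledge_top between -0.022 and 0.022 m and y of bottle2 in the frame of ledge_top between -0.145 and 0.145 m and z of bottle2 in the frame of ledge_top between 0.053 and 0.065 m and value of joint switch above 0.85 rad and linear speed of each of bottle0, bottle1, bottle2, cup0, cup1 below 0.02 m/s); the robot touches nothing.
It fails at once if the brush is shoved more than 40 mm (distance of brush from where it was at the start of the episode above 0.04 m).
It fails at once if the hammer is shoved more than 40 mm (distance of hammer from where it was at the start of the episode above 0.04 m).
It fails at once if the white pot is shoved more than 40 mm (distance of jar from where it was at the start of the episode above 0.04 m).
Of bottle0, bottle1, bottle2 only 2 to 3 are there at a start; the rules pass over those that are not, and their reading is None.
At some moment in a run one of cup0, cup1 may be knocked a few centimetres aside while the robot is not near it.
It also fails if it takes over 210 s, if anything falls off the work surface, if the arm or the gripper's body presses on something with over 40 N, if the wrist force passes 120 N, or if a joint passes its speed limit or range.

## Working session

There is one attempt and no reset: what is moved stays moved. The work goes in short steps, Python scripts to look and compute and a shell command to move; the robot and the scene stay as the last step left them, time stands still between calls to the robot, and variables do not carry over. Pictures are saved under pics/ and viewed, at most 14 in all, crops included, and the job is handed in when it is done.

```bash
ls; mkdir -p pics; python3 - <<'E'
from rig import robot
import cv2
o=robot.get_obs();print({k:(v if not hasattr(v,'tolist') else v.tolist()) for k,v in o.items()})
for c in ["scene","side","wrist"]:
    im=robot.camera(c); cv2.imwrite(f"pics/{c}0.png",im[:,:,::-1])
    print(c,robot.camera_model(c))
    for n in ["bottle0","cup0","dryer","ledge_top","switch_base","switch_tip","peg0","brush","hammer","jar"]:
        try:print(c,n,[( [int(a) for a in d["rect"]],round(d["score"],2)) for d in robot.search_frame(n,c)])
        except Exception as e: print(n,e)
E
```

```text
pics
{'time': 0.0, 'q': [-0.17850912981742584, 0.5284569769845241, 1.433895399869306, 9.623676098806944e-06, 1.18138891387783, -0.17853646121561564], 'joint_velocities': [-0.00033277735362045635, -0.00146719468102756, -0.000954393163455894, -0.0012270623788226626, 0.0011298493937950945, 0.0005276952217381732], 'joint_torque': [-0.0005457454426505137, -44.0045428276062, -17.659353017807007, 0.06325975991785526, 0.05832078633829951, -0.00015371938388852868], 'position': [0.6242731588827629, 0.00015766488974947463, 0.22157947406309442], 'tool_rot': [0.7070980050704214, 0.707114741075084, -0.0006090325195045302, -0.00088501928634198], 'ft_force': [0.18629051770938132, 0.0782652963550945, -0.15092239240918767], 'moment': [0.001477762730276087, -0.004932460549441606, -0.0021479462976274045], 'grip_force': 0.0, 'grip_width': 0.08686374976494089}
scene {'fx': 460.7661061221894, 'fy': 460.7661061221894, 'cx': 279.6862065699777, 'cy': 213.70748034409448, 'xyz': array([1.09313885, 0.55225075, 1.42102755]), 'orientation': array([ 0.34744241,  0.9020994 , -0.23864822, -0.09245257])}
scene bottle0
[... 1782 characters left out ...]
 8.07880216e-04,  1.43169861e-05,
        -9.62026863e-04],
       [ 2.32235016e-04, -3.04343092e-01,  9.52562454e-01,
        -1.61811464e-01],
       [ 0.00000000e+00,  0.00000000e+00,  0.00000000e+00,
         1.00000000e+00]])}
wrist bottle0 [([97, 4, 225, 73], 0.74), ([175, 282, 236, 336], 0.59)]
wrist cup0 [([139, 153, 225, 205], 0.85), ([263, 167, 330, 220], 0.34)]
wrist dryer [([259, 0, 360, 154], 0.64)]
wrist ledge_top [([274, 225, 339, 350], 0.78)]
wrist switch_base [([138, 152, 224, 204], 0.66), ([264, 168, 330, 220], 0.6)]
wrist switch_tip [([261, 187, 301, 221], 0.56)]
wrist peg0 [([256, 0, 365, 153], 0.76)]
wrist brush []
wrist hammer []
wrist jar [([374, 155, 457, 221], 0.57)]
```

```bash
python3 - <<'E'
import cv2
a=cv2.imread("pics/scene0.png")[90:340,160:440]; b=cv2.imread("pics/side0.png")[120:370,180:400]
cv2.imwrite("pics/scene0c.png",cv2.resize(a,None,fx=2.4,fy=2.4,interpolation=2))
cv2.imwrite("pics/side0c.png",cv2.resize(b,None,fx=2.4,fy=2.4,interpolation=2))
E
```

```text
(no output)
```

View pics/scene0c.png

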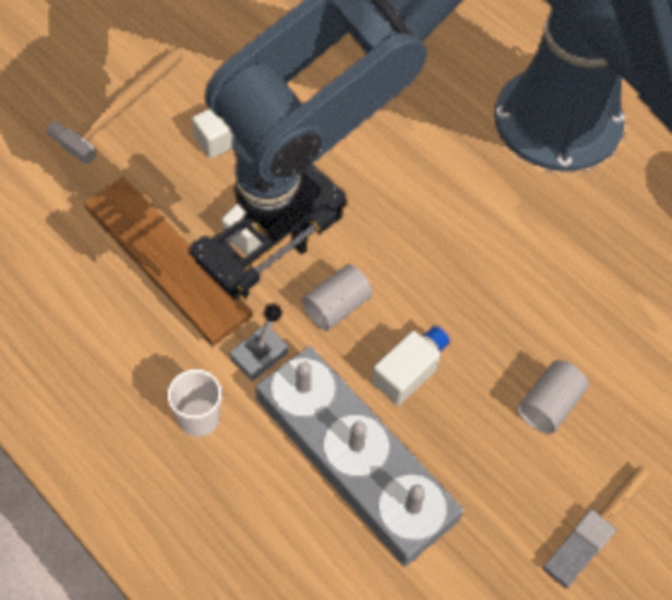

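View pics/side0c.png

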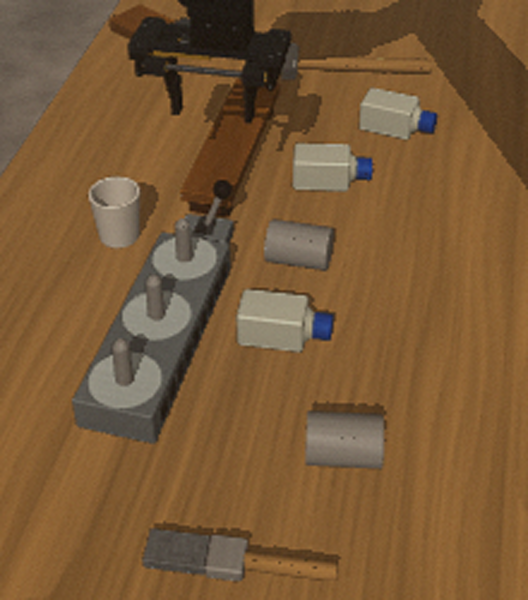

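View pics/wrist0.png

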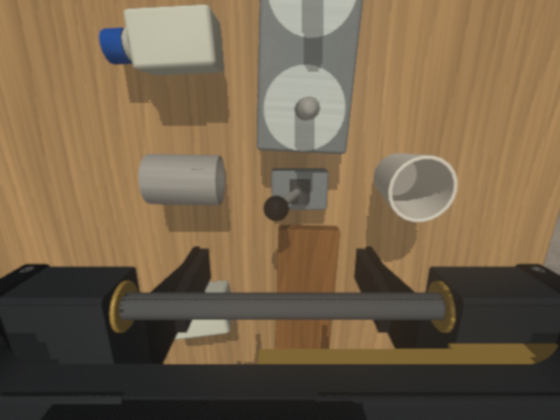

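```bash
cat > h.py <<'E'
import numpy as np, cv2, sys
from scipy.spatial.transform import Rotation as R
from rig import robot
def cam(name):
    m=robot.camera_model(name); K=np.array([[m["fx"],0,m["cx"]],[0,m["fy"],m["cy"]],[0,0,1]])
    if name=="wrist":
        o=robot.get_obs(); T=np.eye(4); T[:3,:3]=R.from_quat(o["tool_rot"]).as_matrix(); T[:3,3]=o["position"]
        T=T@m["T_tool_cam"]; return K,T[:3,:3],T[:3,3]
    return K,R.from_quat(m["orientation"]).as_matrix(),np.array(m["xyz"])
def back(c,uv,z):
    K,Rc,t=c; uv=np.atleast_2d(np.asarray(uv,float)); d=np.c_[uv,np.ones(len(uv))]@np.linalg.inv(K).T@Rc.T
    return (t+d*((z-t[2])/d[:,2])[:,None])[:,:2]
def proj(c,P):
    K,Rc,t=c; p=(np.atleast_2d(P)-t)@Rc@K.T; return p[:,:2]/p[:,2:]
def shot(name,f):
    c=cam(name); im=robot.camera(name)[:,:,::-1].copy(); cv2.imwrite(f"pics/{f}.png",im); np.savez(f"pics/{f}.npz",K=c[0],R=c[1],t=c[2]); return c,im
def find(n,name,s=.5): return [(np.round(d["rect"]).astype(int),round(d["score"],2)) for d in robot.search_frame(n,name) if d["score"]>=s]
E
python3 -m jog '{"dp":[[120,-80,-140],[120,-80,-140],[120,-80,-140],[120,-80,-140],[120,-80,-140],[120,-80,-140],[120,-80,-140]],"delta_rot":[[0,0,0],[0,0,0],[0,0,0],[0,0,0],[0,0,0],[0,0,0],[0,0,0]],"gripper":[1,1,1,1,1,1,1]}'
python3 - <<'E'
from h import *
c,im=shot("wrist","w1"); print(robot.get_obs()["q"])
for n in ["bottle0","cup0","dryer","switch_base","switch_tip"]: print(n,find(n,"wrist"))
E
python3 -m jog '{"dp":[[-380,0,0],[-380,0,0],[-380,0,0],[-380,0,0],[-380,0,0],[-380,0,0],[-380,0,0],[-380,0,0],[-380,0,0],[-380,0,0]],"delta_rot":[[0,0,0],[0,0,0],[0,0,0],[0,0,0],[0,0,0],[0,0,0],[0,0,0],[0,0,0],[0,0,0],[0,0,0]],"gripper":[1,1,1,1,1,1,1,1,1,1]}'
python3 - <<'E'
from h import *
c,im=shot("wrist","w2"); print(robot.get_obs()["q"])
for n in ["bottle0","cup0","ledge_top","switch_base","switch_tip"]: print(n,find(n,"wrist"))
E
```

```text
time: 2.35
position: [0.5447, 0.1194, 0.3613]
tool_rot: [0.707, 0.707, -0.001, -0.001]
ft_force: [-1.2, -0.4, 0.0]
grip_width: 0.0874
grip_force: 0.0
[ 1.51023182e-02  3.04146038e-01  1.41022220e+00 -4.38683393e-04
  1.43035419e+00  1.62931913e-02]
bottle0 [(array([217, 129, 292, 162]), 0.78), (array([226, 322, 285, 338]), 0.77)]
cup0 [(array([140,   0, 217,  54]), 0.95), (array([234, 211, 289, 247]), 0.95)]
dryer [(array([312,   0, 405, 217]), 0.86)]
switch_base [(array([315, 219, 363, 263]), 0.85)]
switch_tip [(array([320, 237, 340, 263]), 0.58)]
time: 3.65
position: [0.5446, -0.2606, 0.3617]
tool_rot: [0.708, 0.706, 0.0, -0.001]
ft_force: [0.6, -0.5, -0.2]
grip_width: 0.0871
grip_force: 0.0
[-6.30012157e-01  3.75539500e-01  1.29833647e+00  6.80278444e-04
  1.46941808e+00 -6.29614242e-01]
bottle0 [(array([212,  93, 293, 135]), 0.62), (array([170, 193, 247, 237]), 0.6)]
cup0 []
ledge_top [(array([320,  16, 392, 231]), 0.79)]
switch_base [(array([326,   0, 380,  13]), 0.98)]
switch_tip []
```

View pics/w1.png

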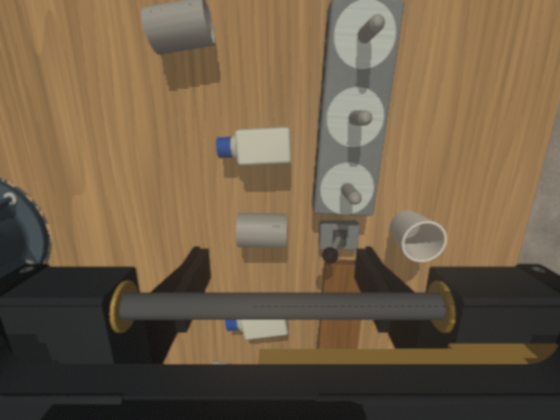

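View pics/w2.png

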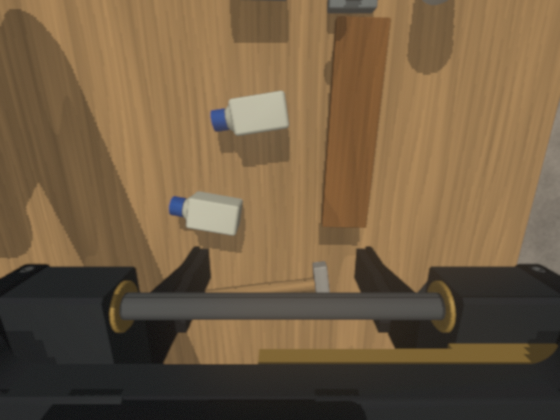

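```bash
cat >> h.py <<'E'
def load(f): d=np.load(f"pics/{f}.npz"); return (d["K"],d["R"],d["t"]),cv2.imread(f"pics/{f}.png")
def seg(im,rect,kind,pad=6):
    l,t,r,b=rect; l,t=max(l-pad,0),max(t-pad,0); hsv=cv2.cvtColor(im,cv2.COLOR_BGR2HSV)[t:b+pad,l:r+pad].astype(int); H,S,V=hsv[...,0],hsv[...,1],hsv[...,2]
    m={"blue":(H>100)&(H<135)&(S>120),"white":(S<70)&(V>130),"grey":(S<70)&(V>50)}[kind].astype(np.uint8)
    n,lab,st,ce=cv2.connectedComponentsWithStats(m); k=1+np.argmax(st[1:,4]); v,u=np.nonzero(lab==k); return np.c_[u+l,v+t].astype(float)
def cup(c,im,rect):
    P=back(c,seg(im,rect,"grey"),.03); (ct,wh,a)=cv2.minAreaRect((P*1000).astype(np.float32)); a=np.radians(a); 
    if wh[0]<wh[1]: a+=np.pi/2
    a=(a+np.pi/2)%np.pi-np.pi/2; return np.round(ct),np.round(wh),round(a,3)
def bottle(c,im,rect):
    w=back(c,seg(im,rect,"white"),.04); b=back(c,seg(im,rect,"blue"),.027).mean(0); (ct,wh,a)=cv2.minAreaRect((w*1000).astype(np.float32))
    d=np.array(ct)-b*1000; return "body",np.round(ct),np.round(wh),round(a%90,1),"cap",np.round(b*1000),"yaw",round(np.arctan2(d[1],d[0]),3)
E
python3 - <<'E'
from h import *
c,im=load("w1")
for r in [[140,0,217,54],[234,211,289,247]]: print("cup",cup(c,im,r))
print("bottle",bottle(c,im,[217,129,292,162]))
print("discs z50",(back(c,[[364,33],[355,116],[347,187]],.05)*1000).round())
print("tips z115",(back(c,[[376,22],[363,117],[354,196]],.115)*1000).round())
print("dryer corners",(back(c,[[315,212],[373,215]],.05)*1000).round())
print("jar", (back(c,[[421,240]],.08)*1000).round(),"switch base",(back(c,[[340,236]],.025)*1000).round(),"knob",(back(c,[[330,255]],.092)*1000).round())
c,im=load("w2")
for r in [[212,93,293,135],[170,193,247,237]]: print("bottle",bottle(c,im,r))
print("ledge",(back(c,[[336,16],[389,19],[366,228],[322,226]],.05)*1000).round())
E
```

```text
cup (array([392., 326.]), array([99., 62.]), np.float64(0.152))
cup (array([506.,  11.]), array([63., 89.]), np.float64(-0.027))
bottle ('body', array([508., 158.]), array([95., 55.]), 2.8, 'cap', array([447., 158.]), 'yaw', np.float64(0.005))
discs z50 [[657. 313.]
 [652. 203.]
 [648.  94.]]
tips z115 [[655. 309.]
 [648. 202.]
 [644.  96.]]
dryer corners [[598.  51.]
 [694.  46.]]
jar [[765.  14.]] switch base [[647.  -2.]] knob [[619.  -6.]]
bottle ('body', array([ 502., -172.]), array([96., 54.]), 8.6, 'cap', array([ 442., -178.]), 'yaw', np.float64(0.098))
bottle ('body', array([ 421., -332.]), array([68., 96.]), 79.5, 'cap', array([ 360., -324.]), 'yaw', np.float64(-0.142))
ledge [[ 617.  -46.]
 [ 690.  -49.]
 [ 684. -356.]
 [ 610. -353.]]
```

```bash
cat >> h.py <<'E'
def frame(yaw,sgn,th=np.pi/4):  # d tilted th from horizontal, tool y = sgn*left
    d=np.array([np.cos(yaw)*np.cos(th),np.sin(yaw)*np.cos(th),-np.sin(th)]); y=sgn*np.array([-np.sin(yaw),np.cos(yaw),0]); return np.c_[np.cross(y,d),y,d]
def go(grasp,Rt,label="",frm=None):  # grasp point in mm -> dp/rot from current (or frm=(p,R)) tool; returns target
    if frm is None: o=robot.get_obs(); frm=(np.array(o["position"])*1000,R.from_quat(o["tool_rot"]).as_matrix())
    p,Rc=frm; tgt=np.array(grasp,float)+19*Rt[:,2]
    print(label,"dp",(Rc.T@(tgt-p)).round(1).tolist(),"rot",R.from_matrix(Rc.T@Rt).as_rotvec().round(3).tolist()); return tgt,Rt
E
python3 - <<'E'
from h import *
F=frame(-.027,1)
a=go([485,11,150],F,"pre"); go([485,11,150],frame(-.027,-1),"pre-")
E
```

```text
pre dp [269.3, -46.3, 226.2] rot [-0.603, -0.62, -1.455]
pre- dp [269.3, -46.3, 226.2] rot [-0.625, 0.607, 1.509]
```

```bash
python3 -m jog '{"dp":[[269,-46,226],[269,-46,226],[269,-46,226],[269,-46,226],[269,-46,226],[269,-46,226],[269,-46,226],[269,-46,226],[269,-46,226],[269,-46,226],[269,-46,226],[269,-46,226]],"delta_rot":[[-0.603,-0.62,-1.455],[-0.603,-0.62,-1.455],[-0.603,-0.62,-1.455],[-0.603,-0.62,-1.455],[-0.603,-0.62,-1.455],[-0.603,-0.62,-1.455],[-0.603,-0.62,-1.455],[-0.603,-0.62,-1.455],[-0.603,-0.62,-1.455],[-0.603,-0.62,-1.455],[-0.603,-0.62,-1.455],[-0.603,-0.62,-1.455]],"gripper":[1,1,1,1,1,1,1,1,1,1,1,1]}'
python3 - <<'E'
from h import *
print(robot.get_obs()["q"].round(3)); go([485,11,150],frame(-.027,1),"pre"); go([485,11,30],frame(-.027,1),"grasp")
E
```

```text
time: 5.15
position: [0.5124, 0.014, 0.1706]
tool_rot: [0.183, 0.942, -0.02, 0.28]
ft_force: [0.2, -0.2, -0.4]
grip_width: 0.0869
grip_force: 0.0
[-0.156  0.388  2.178 -1.431  0.058  0.071]
pre dp [27.9, -10.3, 21.9] rot [-0.161, -0.205, -0.304]
grasp dp [92.2, -18.1, 122.9] rot [-0.161, -0.205, -0.304]
```

```bash
cat > kin.py <<'E'
import numpy as np
from scipy.spatial.transform import Rotation as R
from scipy.optimize import least_squares
def ry(a): return R.from_euler('y',a).as_matrix()
def rz(a): return R.from_euler('z',a).as_matrix()
def fk(q,P):
    h,r0,a,b,e,c,y1,y2=P
    M=rz(q[0]); p=M@np.array([r0,y1,h]); M=M@ry(q[1]); p=p+M@np.array([0,0,a]); M=M@ry(q[2]); p=p+M@np.array([e,0,b])
    M=M@rz(q[3]); p=p+M@np.array([0,y2,0]); M=M@ry(q[4]); p=p+M@np.array([0,0,c]); M=M@rz(q[5]+S0); return p,M
S0=np.pi/2
E
python3 - <<'E'
from kin import *
from h import robot
o=robot.get_obs()
D=[([-0.17850912981742584,0.5284569769845241,1.433895399869306,9.6e-06,1.18138891387783,-0.17853646],[.62427,.000158,.22158],[0.7070980050704214,0.707114741075084,-0.0006090325195045302,-0.00088501928634198]),
([.0151,.304146,1.410222,-.00044,1.430354,.016293],[.5447,.1194,.3613],[.707,.707,-.001,-.001]),
([-.630012,.37554,1.298336,.00068,1.469418,-.6296],[.5446,-.2606,.3617],[.708,.706,0,-.001]),
(o["q"],o["position"],o["tool_rot"])]
import pickle; pickle.dump([(np.array(a),np.array(b),np.array(c)) for a,b,c in D],open("D.pkl","wb"))
for q,p,t in D:
    print((fk(q,[0]*8)[1].T@R.from_quat(t).as_matrix()).round(3).tolist())
r=least_squares(lambda P:np.concatenate([fk(q,P)[0]-p for q,p,t in D]),[.3,0,.4,.4,0,.3,.05,.05])
print(r.x.round(4),(r.fun*1000).round(1)); print(np.linalg.svd(r.jac)[1].round(3))
E
```

```text
[[1.0, -0.0, 0.0], [0.0, 1.0, 0.0], [-0.0, -0.0, 1.0]]
[[1.0, 0.001, 0.0], [-0.001, 1.0, 0.0], [-0.0, -0.0, 1.0]]
[[1.0, -0.002, -0.0], [0.002, 1.0, -0.0], [0.0, 0.0, 1.0]]
[[1.0, -0.0, -0.0], [-0.0, 1.0, 0.0], [0.0, -0.0, 1.0]]
[ 2.753e-01 -1.000e-03  5.889e-01  3.927e-01  1.149e-01  3.064e-01
  1.111e-01 -3.000e-04] [ 0.1 -0.2 -0.1  0.2 -0.5 -0.4  0.2  0.8  0.4 -0.  -0.   0.1]
[3.864 2.918 2.619 1.071 0.612 0.398 0.116 0.08 ]
```

```bash
cat >> kin.py <<'E'
P0=[.2753,-.001,.5889,.3927,.1149,.3064,.1111,0]
LO=np.array([-3.08,-.75,.22,-1.43,0,-2.85]);HI=np.array([3.08,2.2,2.44,4.57,2.65,2.85])
def ik(grasp,Rt):
    tcp=np.array(grasp)/1000+.019*Rt[:,2]; w=tcp-P0[5]*Rt[:,2]
    PW=P0[:5]+[0]+P0[6:]
    rho=np.hypot(w[0],w[1]); q1=np.arctan2(w[1],w[0])-np.arcsin(P0[6]/rho)
    s=least_squares(lambda q:(fk([q1,q[0],q[1],0,0,0],PW)[0]-w)*10,[.3,1.6])
    q2,q3=s.x; M=rz(q1)@ry(q2)@ry(q3); E=R.from_matrix(M.T@Rt).as_euler('ZYZ')
    q4,q5,q6=E[0],E[1],E[2]-S0
    if q5<0: q4+=np.pi;q5=-q5;q6+=np.pi
    q4=(q4+1.43)%(2*np.pi)-1.43; q6=(q6+np.pi)%(2*np.pi)-np.pi
    q=np.array([q1,q2,q3,q4,q5,q6]); ok=np.linalg.norm(s.fun)<1e-3 and (q>=LO).all() and (q<=HI).all()
    return q,ok
E
python3 - <<'E'
from h import *; from kin import *
for th in (20,30,45,60,70):
  t=np.radians(th)
  for nm,g,yaw in (("cup2",[485,11,30],-.027),("cup1",[371,322,30],.152),("bot1",[475,158,27],.005),("bot3",[390,-328,27],-.142)):
    for s in (1,-1):
      q,ok=ik(g,frame(yaw,s,t)); print(th,nm,s,ok,q.round(2))
  for nm,g in (("pegC",[646,95,114]),("ledge",[648,-310,123])):
    for az in (0,90,180,-90):
      q,ok=ik(g,frame(np.radians(az),1,np.pi/2-t)); print("   ",th,nm,az,ok,q.round(2))
E
```

```text
20 cup2 1 False [-0.46  2.81  3.17  0.5   2.19 -1.42]
20 cup2 -1 False [-0.46  2.81  3.17  0.5   2.19  1.72]
20 cup1 1 True [0.84 1.33 2.32 3.78 1.63 1.89]
20 cup1 -1 True [ 0.84  1.33  2.32  3.78  1.63 -1.25]
20 bot1 1 True [0.21 1.47 2.42 3.35 1.96 1.72]
20 bot1 -1 True [ 0.21  1.47  2.42  3.35  1.96 -1.42]
20 bot3 1 True [-1.53  1.3   2.28  1.88  1.33  1.12]
20 bot3 -1 True [-1.53  1.3   2.28  1.88  1.33 -2.02]
    20 pegC 0 True [-0.03  0.65  1.72  0.02  0.42 -1.62]
    20 pegC 90 True [-0.18  0.73  1.49  0.41  1.02  2.73]
    20 pegC 180 True [-0.02  0.85  1.18 -0.01  1.46  1.55]
    20 pegC -90 True [ 0.13  0.76  1.41 -0.4   1.05  0.34]
    20 ledge 0 True [-0.69  0.7   1.52  0.36  0.67 -2.52]
    20 ledge 90 True [-0.71  0.86  1.13  0.27  1.39  2.35]
    20 ledge 180 True [-0.53  0.92  0.99 -0.17  1.54  1.07]
    20 ledge -90 True [-0.48  0.76  1.38 -0.41  0.87 -0.24]
30 cup2 1 False [-0.41  1.47  2.55  2.79  1.87  1.26]
30 cup2 -1 False [-0.41  1.47  2.55  2.79  1.87 -1.88]
30 cup1 1 True [0.79 1.19 2.34 3.7  1.37 1.81]
30 cup1 -1 True [ 0.79  1.19  2.34  3.7   1.37 -1.34]
30
[... 2645 characters left out ...]
12  4.44  0.14 -2.47]
70 bot1 1 True [0.12 0.75 2.13 3.6  0.09 1.23]
70 bot1 -1 True [ 0.12  0.75  2.13  3.6   0.09 -1.92]
70 bot3 1 True [-1.08  0.75  2.07  1.21  0.3   2.6 ]
70 bot3 -1 True [-1.08  0.75  2.07  1.21  0.3  -0.54]
    70 pegC 0 True [-0.04  0.98  2.17  3.1   1.22  1.57]
    70 pegC 90 True [-0.43  1.01  1.44  1.02  1.56  2.19]
    70 pegC 180 True [-0.02  1.31  0.54 -0.03  2.52  1.54]
    70 pegC -90 True [ 0.36  1.07  1.22 -1.07  1.6   0.79]
    70 ledge 0 True [-0.92  0.92  1.92  2.11  1.05  1.85]
    70 ledge 90 True [-0.86  1.21  0.78  0.8   2.11  2.34]
    70 ledge 180 True [-0.44  1.41  0.24 -0.77  2.53  0.74]
    70 ledge -90 False [-0.23  0.98  1.5   4.75  1.16  0.86]
```

```bash
python3 - <<'E'
from h import *; from kin import *
t=np.radians(55); pl=np.pi/2-t
for nm,g,yaw in (("cup2",[485,11,30],-.027),("cup1",[371,322,30],.152),("bot1",[475,158,27],.005),("bot2",[470,-175,27],.098),("bot3",[390,-328,27],-.142)):
    q,ok=ik(g,frame(yaw,-1,t)); print(nm,ok,q.round(2), ik([g[0],g[1],200],frame(yaw,-1,t))[0].round(2))
for nm,g in (("pegC",[646,95,114]),("pegA",[656,311,114]),("l1",[648,-310,117]),("l2",[650,-200,117]),("l3",[652,-90,117])):
    q,ok=ik(g,frame(-.03,1,pl)); print(nm,ok,q.round(2), ik([g[0],g[1],g[2]+100],frame(-.03,1,pl))[0].round(2))
o=robot.get_obs(); frm=(o["position"]*1000,R.from_quat(o["tool_rot"]).as_matrix())
qt=ik([485,11,150],frame(-.027,-1,t))[0]; print("tgt",qt.round(2))
for k,q in enumerate([[-.2,.4,1.9,-.6,.5,0],[-.22,.4,1.9,.2,.6,-.3],[-.25,.4,1.9,1.,.6,-.6],[-.27,.4,1.9,1.8,.6,-1.],[-.3,.45,1.95,2.6,.6,-1.3],qt]):
    p,M=fk(q,P0); p=p*1000; frm=go(p-19*M[:,2],M,f"{k} z={p.round()} ",frm)
E
```

```text
cup2 True [-0.31  0.9   2.36  2.9   0.72 -1.62] [-0.31  0.34  2.26  1.85  0.17 -0.52]
cup1 True [ 0.65  0.85  2.24  3.67  0.57 -1.61] [ 0.65  0.38  2.16 -1.37  0.28 -2.93]
bot1 True [ 0.14  0.87  2.28  3.28  0.63 -1.57] [ 0.14  0.36  2.19  4.48  0.08 -2.79]
bot2 True [-0.87  0.86  2.25  2.14  0.59 -1.53] [-0.87  0.37  2.16  1.17  0.54 -0.42]
bot3 True [-1.23  0.85  2.2   1.93  0.57 -1.42] [-1.23  0.39  2.12  1.08  0.61 -0.42]
pegC True [-0.02  0.79  2.09  3.15  0.7   1.57] [-0.02  0.55  2.06  3.16  0.43  1.56]
pegA True [0.44 0.82 1.83 3.93 0.55 1.14] [0.44 0.63 1.8  4.26 0.42 0.77]
l1 True [-0.85  0.8   1.86  1.94  0.7   2.11] [-0.85  0.61  1.84  1.67  0.65  2.46]
l2 True [-0.68  0.79  2.    2.27  0.7   1.9 ] [-0.68  0.57  1.97  1.98  0.57  2.25]
l3 True [-0.46  0.79  2.08  2.6   0.72  1.74] [-0.46  0.55  2.05  2.36  0.51  2.03]
tgt [-0.31  0.49  2.31  2.57  0.3  -1.25]
0 z=[559. -85. 201.]  dp [-85.0, -73.4, 12.5] rot [0.291, -0.013, 0.827]
1 z=[539.  28. 175.]  dp [114.4, 12.6, -22.8] rot [0.034, 0.417, 0.406]
2 z=[617. 107. 232.]  dp [87.6, 82.9, -29.7] rot [-0.203, 0.392, 0.392]
3 z=[710.  94. 331.]  dp [67.2, 114.3, -33.7] rot [-0.333, 0.303, 0.28]
4 z=[743. -20. 352.]  dp [-32.3, 113.9, -21.4] rot [-0.396, 0.093, 0.421]
5 z=[496.  11. 134.]  dp [-273.6, -60.7, -175.5] rot [0.005, -0.675, 0.118]
```

```bash

python3 -m jog '{"dp":[[-85,-73,12],[-85,-73,12],[-85,-73,12],[-85,-73,12],[-85,-73,12],[-85,-73,12],[-85,-73,12],[-85,-73,12]],"delta_rot":[[0.291,-0.013,0.827],[0.291,-0.013,0.827],[0.291,-0.013,0.827],[0.291,-0.013,0.827],[0.291,-0.013,0.827],[0.291,-0.013,0.827],[0.291,-0.013,0.827],[0.291,-0.013,0.827]],"gripper":[1,1,1,1,1,1,1,1]}'|grep -E "pos|rot"
python3 -c "
from h import *; print(robot.get_obs()['q'].round(2))"
python3 -m jog '{"dp":[[114,13,-23],[114,13,-23],[114,13,-23],[114,13,-23],[114,13,-23],[114,13,-23]],"delta_rot":[[0.034,0.417,0.406],[0.034,0.417,0.406],[0.034,0.417,0.406],[0.034,0.417,0.406],[0.034,0.417,0.406],[0.034,0.417,0.406]],"gripper":[1,1,1,1,1,1]}'|grep -E "pos|rot"
python3 - <<'E'
from h import *; from kin import *
print(robot.get_obs()['q'].round(2))
qt=ik([485,11,150],frame(-.027,-1,np.radians(55)))[0]; frm=None
for k,q in enumerate([[-.25,.4,1.9,1.,.6,-.6],[-.27,.4,1.9,1.8,.6,-1.],[-.3,.45,1.95,2.6,.6,-1.3],qt]):
    p,M=fk(q,P0); p=p*1000; frm=go(p-19*M[:,2],M,f"{k} z={p.round()} ",frm)
E
```

```text
position: [0.559, -0.0866, 0.2027]
tool_rot: [0.586, 0.772, -0.041, 0.243]
[-0.2   0.4   1.9  -0.6   0.51  0.01]
position: [0.5403, 0.0249, 0.177]
tool_rot: [0.727, 0.673, 0.116, 0.073]
[-0.22  0.4   1.9   0.19  0.6  -0.29]
0 z=[617. 107. 232.]  dp [91.1, 81.0, -28.6] rot [-0.2, 0.398, 0.39]
1 z=[710.  94. 331.]  dp [67.2, 114.3, -33.7] rot [-0.333, 0.303, 0.28]
2 z=[743. -20. 352.]  dp [-32.3, 113.9, -21.4] rot [-0.396, 0.093, 0.421]
3 z=[496.  11. 134.]  dp [-273.6, -60.7, -175.5] rot [0.005, -0.675, 0.118]
```

```bash

python3 -m jog '{"dp":[[91,81,-29],[91,81,-29],[91,81,-29],[91,81,-29],[91,81,-29],[91,81,-29]],"delta_rot":[[-0.2,0.398,0.39],[-0.2,0.398,0.39],[-0.2,0.398,0.39],[-0.2,0.398,0.39],[-0.2,0.398,0.39],[-0.2,0.398,0.39]],"gripper":[1,1,1,1,1,1]}'|grep -E "pos"
python3 -m jog '{"dp":[[67,114,-34],[67,114,-34],[67,114,-34],[67,114,-34],[67,114,-34],[67,114,-34]],"delta_rot":[[-0.333,0.303,0.28],[-0.333,0.303,0.28],[-0.333,0.303,0.28],[-0.333,0.303,0.28],[-0.333,0.303,0.28],[-0.333,0.303,0.28]],"gripper":[1,1,1,1,1,1]}'|grep -E "pos"
python3 -m jog '{"dp":[[-32,114,-21],[-32,114,-21],[-32,114,-21],[-32,114,-21],[-32,114,-21],[-32,114,-21]],"delta_rot":[[-0.396,0.093,0.421],[-0.396,0.093,0.421],[-0.396,0.093,0.421],[-0.396,0.093,0.421],[-0.396,0.093,0.421],[-0.396,0.093,0.421]],"gripper":[1,1,1,1,1,1]}'|grep -E "pos"
python3 -m jog '{"dp":[[-274,-61,-175],[-274,-61,-175],[-274,-61,-175],[-274,-61,-175],[-274,-61,-175],[-274,-61,-175],[-274,-61,-175],[-274,-61,-175],[-274,-61,-175],[-274,-61,-175]],"delta_rot":[[0.005,-0.675,0.118],[0.005,-0.675,0.118],[0.005,-0.675,0.118],[0.005,-0.675,0.118],[0.005,-0.675,0.118],[0.005,-0.675,0.118],[0.005,-0.675,0.118],[0.005,-0.675,0.118],[0.005,-0.675,0.118],[0.005,-0.675,0.118]],"gripper":[1,1,1,1,1,1,1,1,1,1]}'|grep -E "time|pos"
python3 - <<'E'
from h import *; from kin import *
print(robot.get_obs()['q'].round(2))
c,im=shot("side","s1"); 
for n in ["cup0"]: print(n,find(n,"side",.3))
for r,s in find("cup0","side",.3): print(s,cup(c,im,r))
go([485,11,150],frame(-.027,-1,np.radians(55)),"pre")
go([485,11,30],frame(-.027,-1,np.radians(55)),"grasp")
cw,iw=shot("wrist","w3"); print(find("cup0","wrist",.3))
E
```

```text
position: [0.6151, 0.1082, 0.2314]
position: [0.7088, 0.0945, 0.3307]
position: [0.7429, -0.0187, 0.3518]
time: 9.35
position: [0.5307, 0.0216, 0.1609]
[-0.27  0.43  2.19  1.9   0.19 -0.54]
cup0 [(array([287, 211, 320, 230]), 0.93), (array([307, 289, 342, 317]), 0.65)]
0.93 (array([509.,  13.]), array([91., 87.]), np.float64(0.034))
0.65 (array([394., 327.]), array([84., 73.]), np.float64(0.182))
pre dp [-43.0, 11.8, 1.7] rot [-0.037, 0.01, -0.005]
grasp dp [-110.8, 15.8, 100.6] rot [-0.037, 0.01, -0.005]
[(array([264, 250, 327, 351]), 0.56)]
```

View pics/w3.png

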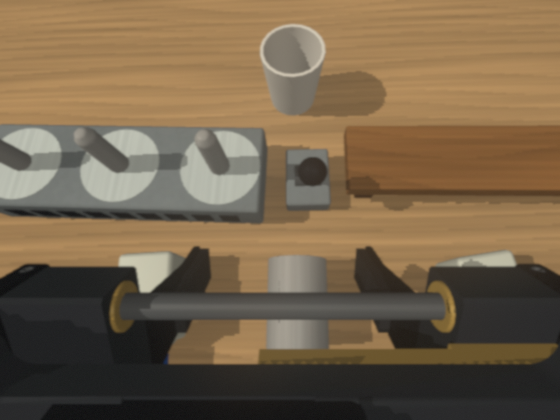

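```bash

python3 -m jog '{"dp":[[-43,12,2],[-43,12,2],[-43,12,2],[-43,12,2],[-60,13,27],[-77,14,52],[-94,15,76],[-111,16,100],[-111,16,100],[-111,16,100],[-111,16,100]],"delta_rot":[[-0.037,0.01,0],[-0.037,0.01,0],[-0.037,0.01,0],[-0.037,0.01,0],[-0.037,0.01,0],[-0.037,0.01,0],[-0.037,0.01,0],[-0.037,0.01,0],[-0.037,0.01,0],[-0.037,0.01,0],[-0.037,0.01,0]],"gripper":[1,1,1,1,1,1,1,1,1,1,1]}'
python3 - <<'E'
from h import *; from kin import *
print(robot.get_obs()['q'].round(2))
go([485,11,30],frame(-.027,-1,np.radians(55)),"grasp")
E
```

```text
time: 10.7
position: [0.4966, 0.0107, 0.0169]
tool_rot: [0.953, -0.015, 0.303, 0.003]
ft_force: [-0.3, -0.5, 0.7]
grip_width: 0.0871
grip_force: 0.0
[-0.31  0.89  2.36  2.9   0.72 -1.61]
grasp dp [-2.0, 0.1, 1.7] rot [-0.0, -0.004, -0.005]
```

```bash

python3 -m jog '{"dp":[[0,0,1],[0,0,1],[0,0,1],[0,0,1],[0,0,1],[0,0,1],[0,0,1],[0,0,1]],"delta_rot":[[0,0,0],[0,0,0],[0,0,0],[0,0,0],[0,0,0],[0,0,0],[0,0,0],[0,0,0]],"gripper":[-1,-1,-1,-1,-1,-1,-1,-1]}' 35
python3 - <<'E'
from h import *; from kin import *
t=np.radians(55)
print(robot.get_obs()['q'].round(2)); f=None
f=go([485,11,110],frame(-.027,-1,t),"lift",f)
f1=go([485,11,110],frame(-.027,-1,t)@rz(np.pi/2),"half",f)
f=go([485,11,110],frame(-.027,1,t),"full",f1)
f=go([560,95,200],frame(-.04,1,np.pi/2-t),"over",f)
f=go([646,95,200],frame(-.04,1,np.pi/2-t),"over",f)
for g,F in (([485,11,110],frame(-.027,1,t)),([560,95,200],frame(-.04,1,np.pi/2-t)),([646,95,200],frame(-.04,1,np.pi/2-t))):print(ik(g,F))
E
```

```text
time: 11.5
position: [0.4962, 0.0107, 0.0147]
tool_rot: [0.953, -0.015, 0.302, 0.003]
ft_force: [-1.3, -0.7, 6.0]
grip_width: 0.06
grip_force: 34.9
[-0.31  0.9   2.36  2.9   0.73 -1.61]
lift dp [45.6, -0.2, -65.4] rot [-0.0, -0.002, -0.005]
half dp [0.0, 0.0, 0.0] rot [-0.0, 0.0, 1.571]
full dp [0.0, 0.0, 0.0] rot [-0.0, -0.0, 1.571]
over dp [-117.7, 85.8, -33.2] rot [0.009, -0.349, 0.009]
over dp [-49.3, 3.4, 70.4] rot [0.0, 0.0, 0.0]
(array([-0.30568041,  0.62682506,  2.33716607,  2.76420481,  0.44248398,
        1.68454242]), np.True_)
(array([-0.02065589,  0.56116332,  2.27099422,  3.16775757,  0.65057304,
        1.56107045]), np.True_)
(array([-0.0163104 ,  0.58768187,  2.06374626,  3.18444955,  0.47000554,
        1.54617129]), np.True_)
```

```bash

python3 -m jog '{"dp":[[20,0,-30],[45,0,-65],[45,0,-65],[45,0,-65]],"delta_rot":[[0,0,0],[0,0,0],[0,0,0],[0,0,0]],"gripper":[-1,-1,-1,-1]}'
python3 -m jog '{"dp":[[0,0,0],[0,0,0],[0,0,0],[0,0,0],[0,0,0],[0,0,0],[0,0,0],[0,0,0],[0,0,0],[0,0,0],[0,0,0]],"delta_rot":[[0,0,1.571],[0,0,1.571],[0,0,1.571],[0,0,1.571],[0,0,1.571],[0,0,1.571],[0,0,1.571],[0,0,1.571],[0,0,1.571],[0,0,1.571],[0,0,1.571]],"gripper":[-1,-1,-1,-1,-1,-1,-1,-1,-1,-1,-1]}'|grep pos
python3 -m jog '{"dp":[[0,0,0],[0,0,0],[0,0,0],[0,0,0],[0,0,0],[0,0,0],[0,0,0],[0,0,0],[0,0,0],[0,0,0],[0,0,0]],"delta_rot":[[0,0,1.571],[0,0,1.571],[0,0,1.571],[0,0,1.571],[0,0,1.571],[0,0,1.571],[0,0,1.571],[0,0,1.571],[0,0,1.571],[0,0,1.571],[0,0,1.571]],"gripper":[-1,-1,-1,-1,-1,-1,-1,-1,-1,-1,-1]}'
python3 -m jog '{"dp":[[-118,86,-33],[-118,86,-33],[-118,86,-33],[-118,86,-33],[-118,86,-33],[-118,86,-33],[-118,86,-33],[-118,86,-33]],"delta_rot":[[0.009,-0.349,0.009],[0.009,-0.349,0.009],[0.009,-0.349,0.009],[0.009,-0.349,0.009],[0.009,-0.349,0.009],[0.009,-0.349,0.009],[0.009,-0.349,0.009],[0.009,-0.349,0.009]],"gripper":[-1,-1,-1,-1,-1,-1,-1,-1]}'
python3 - <<'E'
from h import *; from kin import *
t=np.radians(55)
print(robot.get_obs()['q'].round(2)); 
go([646,95,200],frame(-.04,1,np.pi/2-t),"over")
go([646,95,114],frame(-.04,1,np.pi/2-t),"down",([646+19*np.sin(t),95,200-19*np.cos(t)],frame(-.04,1,np.pi/2-t)))
c,im=shot("side","s2"); cv2.imwrite("pics/s2c.png",cv2.resize(im[120:330,180:400],None,fx=2.6,fy=2.6))
E
```

```text
time: 11.9
position: [0.4957, 0.0103, 0.0944]
tool_rot: [0.953, -0.015, 0.302, 0.004]
ft_force: [0.4, -0.3, -1.3]
grip_width: 0.06
grip_force: 35.0
position: [0.4942, 0.0106, 0.0904]
time: 14.1
position: [0.4942, 0.0106, 0.0904]
tool_rot: [0.018, 0.954, -0.002, 0.298]
ft_force: [0.7, -0.1, -0.2]
grip_width: 0.06
grip_force: 35.0
time: 14.9
position: [0.5751, 0.0923, 0.1868]
tool_rot: [0.021, 0.887, -0.009, 0.46]
ft_force: [0.2, 0.3, -1.7]
grip_width: 0.0603
grip_force: 35.0
[-0.02  0.57  2.27  3.17  0.65  1.56]
over dp [-51.6, 6.1, 69.2] rot [-0.003, -0.003, -0.006]
down dp [70.4, -0.6, 49.3] rot [0.0, 0.0, 0.0]
```

View pics/s2c.png

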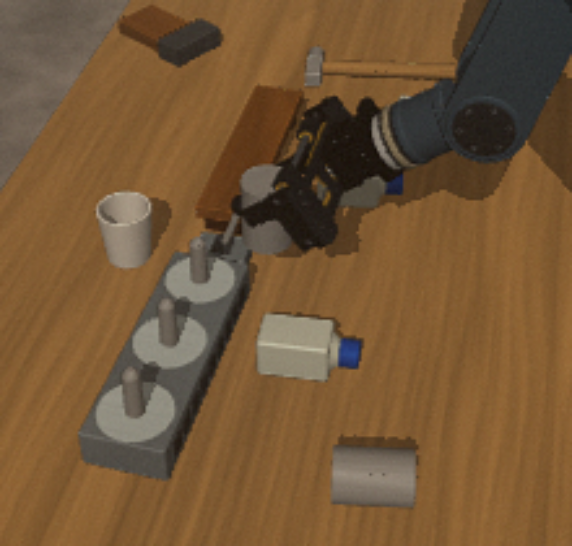

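```bash

python3 -m jog '{"dp":[[-26,3,35],[-51,6,69],[-51,6,69],[-51,6,69],[-51,6,69]],"delta_rot":[[0,0,-0.006],[0,0,-0.006],[0,0,-0.006],[0,0,-0.006],[0,0,-0.006]],"gripper":[-1,-1,-1,-1,-1]}'
python3 - <<'E'
from h import *
F=frame(-.04,1,np.radians(35)); go([646,95,200],F,"over"); go([646,95,116],F,"down")
E
```

```text
time: 15.45
position: [0.6601, 0.0954, 0.1891]
tool_rot: [0.018, 0.888, -0.01, 0.46]
ft_force: [-0.6, -0.5, -1.1]
grip_width: 0.0598
grip_force: 35.0
over dp [-0.9, -0.9, 1.2] rot [-0.002, -0.003, 0.001]
down dp [67.8, -0.8, 49.7] rot [-0.002, -0.003, 0.001]
```

```bash

python3 -m jog '{"dp":[[17,0,13],[34,0,25],[51,-1,38],[68,-1,50],[68,-1,50],[68,-1,50]],"delta_rot":[[0,0,0],[0,0,0],[0,0,0],[0,0,0],[0,0,0],[0,0,0]],"gripper":[-1,-1,-1,-1,-1,-1]}'
python3 -m jog '{"dp":[[0.8,0,0.6],[1.6,0,1.1],[2.4,0,1.7],[3.2,0,2.3],[3.2,0,2.3]],"delta_rot":[[0,0,0],[0,0,0],[0,0,0],[0,0,0],[0,0,0]],"gripper":[-1,-1,-1,-1,-1]}'
python3 - <<'E'
from h import *
c,im=shot("scene","c2"); cv2.imwrite("pics/c2c.png",cv2.resize(im[170:340,200:420],None,fx=3,fy=3))
E
```

```text
time: 16.05
position: [0.6622, 0.0945, 0.1048]
tool_rot: [0.018, 0.888, -0.01, 0.46]
ft_force: [-0.1, 0.9, -0.4]
grip_width: 0.0602
grip_force: 35.0
time: 16.55
position: [0.6641, 0.0947, 0.1033]
tool_rot: [0.018, 0.886, -0.01, 0.463]
ft_force: [-3.2, 0.3, 4.8]
grip_width: 0.0597
grip_force: 35.0
```

View pics/c2c.png

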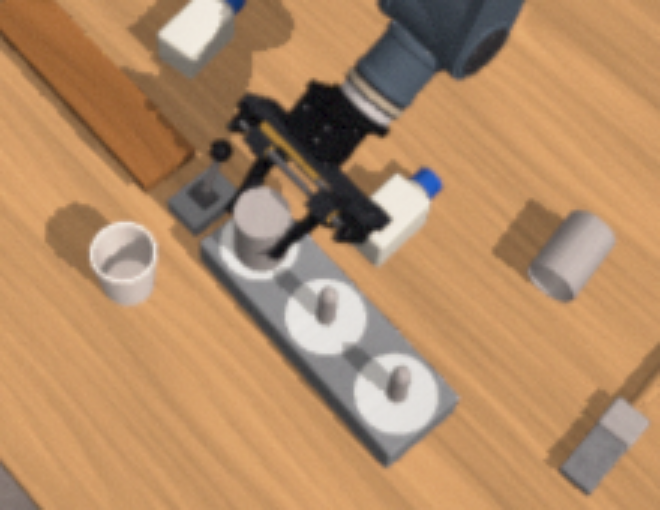

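```bash

python3 -m jog '{"dp":[[0,0,0],[0,0,0],[0,0,0],[0,0,0],[0,0,-30],[0,0,-70],[0,0,-110],[0,0,-110],[0,0,-110]],"delta_rot":[[0,0,0],[0,0,0],[0,0,0],[0,0,0],[0,0,0],[0,0,0],[0,0,0],[0,0,0],[0,0,0]],"gripper":[0.8,0.8,0.8,0.8,0.8,0.8,1,1,1]}'
python3 - <<'E'
from h import *; from kin import *
print(robot.get_obs()['q'].round(2))
c,im=shot("side","s3")
for r,s in find("cup0","side",.3): print(s,r,cup(c,im,r))
f=None
f0=go([480,250,200],frame(.1,1,np.radians(25)),"a",f)
f=go([480,250,200],frame(.1,1,np.radians(25))@rz(-np.pi/2),"b",f0)
f=go([480,250,200],frame(.1,-1,np.radians(25)),"c",f)
for g,F in (([480,250,200],frame(.1,1,np.radians(25))),([480,250,200],frame(.1,-1,np.radians(25))),([371,322,150],frame(.15,-1,np.radians(30))),([371,322,110],frame(.15,-1,np.radians(40))),([371,322,30],frame(.15,-1,np.radians(55)))): print(ik(g,F))
E
```

```text
time: 17.5
position: [0.5738, 0.0985, 0.1657]
tool_rot: [0.018, 0.887, -0.01, 0.462]
ft_force: [0.5, -0.5, -0.4]
grip_width: 0.0864
grip_force: 0.0
[-0.01  0.63  2.29  3.18  0.74  1.56]
0.97 [245 199 267 234] (array([663.,  36.]), array([106., 186.]), np.float64(-1.363))
0.59 [306 291 342 317] (array([394., 327.]), array([85., 73.]), np.float64(0.182))
a dp [26.1, 150.1, -84.7] rot [-0.123, -0.173, -0.069]
b dp [0.0, 0.0, 0.0] rot [0.0, 0.0, -1.571]
c dp [0.0, 0.0, 0.0] rot [0.0, -0.0, -1.571]
(array([0.43152238, 0.71344363, 2.36559962, 3.4835084 , 1.07542425,
       1.54766892]), np.True_)
(array([ 0.43152238,  0.71344363,  2.36559962,  3.4835084 ,  1.07542425,
       -1.59392373]), np.True_)
(array([ 0.79219224,  0.81497736,  2.38360712,  3.76533503,  1.09315499,
       -1.53237045]), np.True_)
(array([ 0.7368022 ,  0.79272244,  2.3380797 ,  3.73347343,  0.86369434,
       -1.57865516]), np.True_)
(array([ 0.64926528,  0.85225709,  2.24362435,  3.67448374,  0.57110009,
       -1.61128043]), np.True_)
```

```bash

python3 -m jog '{"dp":[[26,150,-85],[26,150,-85],[26,150,-85],[26,150,-85],[26,150,-85],[26,150,-85],[26,150,-85]],"delta_rot":[[-0.123,-0.173,-0.069],[-0.123,-0.173,-0.069],[-0.123,-0.173,-0.069],[-0.123,-0.173,-0.069],[-0.123,-0.173,-0.069],[-0.123,-0.173,-0.069],[-0.123,-0.173,-0.069]],"gripper":[1,1,1,1,1,1,1]}'|grep pos
python3 -m jog '{"dp":[[0,0,0],[0,0,0],[0,0,0],[0,0,0],[0,0,0],[0,0,0],[0,0,0],[0,0,0],[0,0,0],[0,0,0],[0,0,0]],"delta_rot":[[0,0,-1.571],[0,0,-1.571],[0,0,-1.571],[0,0,-1.571],[0,0,-1.571],[0,0,-1.571],[0,0,-1.571],[0,0,-1.571],[0,0,-1.571],[0,0,-1.571],[0,0,-1.571]],"gripper":[1,1,1,1,1,1,1,1,1,1,1]}'|grep pos
python3 -m jog '{"dp":[[0,0,0],[0,0,0],[0,0,0],[0,0,0],[0,0,0],[0,0,0],[0,0,0],[0,0,0],[0,0,0],[0,0,0],[0,0,0]],"delta_rot":[[0,0,-1.571],[0,0,-1.571],[0,0,-1.571],[0,0,-1.571],[0,0,-1.571],[0,0,-1.571],[0,0,-1.571],[0,0,-1.571],[0,0,-1.571],[0,0,-1.571],[0,0,-1.571]],"gripper":[1,1,1,1,1,1,1,1,1,1,1]}'|grep pos
python3 - <<'E'
from h import *; from kin import *
print(robot.get_obs()['q'].round(2))
f=go([371,320,150],frame(.16,-1,np.radians(40)),"pre")
print(ik([371,320,150],frame(.16,-1,np.radians(40))))
E
```

```text
position: [0.4967, 0.2511, 0.192]
position: [0.4974, 0.2485, 0.1921]
position: [0.4974, 0.2485, 0.192]
[ 0.43  0.71  2.37  3.48  1.08 -1.6 ]
pre dp [-93.1, -84.4, -71.8] rot [0.057, -0.26, -0.031]
(array([ 0.72590243,  0.66160827,  2.33451254,  3.78600107,  0.75286625,
       -1.68471846]), np.True_)
```

```bash

python3 -m jog '{"dp":[[-93,-84,-72],[-93,-84,-72],[-93,-84,-72],[-93,-84,-72],[-93,-84,-72],[-93,-84,-72],[-93,-84,-72]],"delta_rot":[[0.057,-0.26,-0.031],[0.057,-0.26,-0.031],[0.057,-0.26,-0.031],[0.057,-0.26,-0.031],[0.057,-0.26,-0.031],[0.057,-0.26,-0.031],[0.057,-0.26,-0.031]],"gripper":[1,1,1,1,1,1,1]}'
python3 - <<'E'
from h import *; from kin import *
c,im=shot("scene","c3"); 
for r,s in find("cup0","scene",.3): print(s,r,cup(c,im,r))
c,im=shot("wrist","w4"); print(find("cup0","wrist",.3))
E
```

```text
time: 21.2
position: [0.3849, 0.323, 0.1387]
tool_rot: [0.903, 0.071, 0.422, -0.036]
ft_force: [0.2, 0.3, -0.7]
grip_width: 0.087
grip_force: 0.0
0.67 [374 238 401 271] (array([394., 326.]), array([114.,  58.]), np.float64(0.151))
0.62 [280 232 297 260] (array([625.,  78.]), array([133.,  93.]), np.float64(0.841))
[(array([470,  38, 558, 136]), 0.91)]
```

View pics/w4.png

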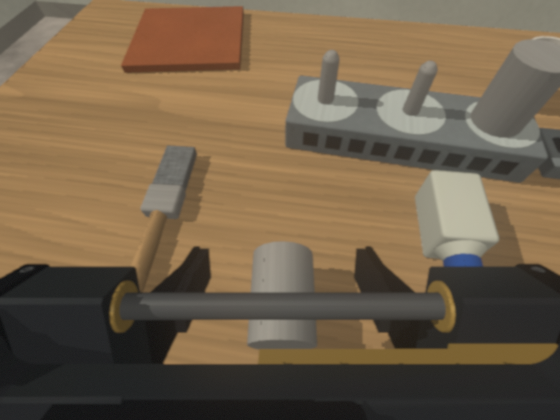

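```bash
python3 - <<'E'
from h import *; from kin import *
c,im=load("w4"); print("brush handle end",back(c,[[140,270],[160,210],[175,150]],.015))
print("cup edges", back(c,[[251,300],[315,300]],.03))
o=robot.get_obs(); f=(o["position"]*1000,R.from_quat(o["tool_rot"]).as_matrix())
for z,th in ((110,45),(70,50),(30,55)): go([371,322.6,z],frame(.155,-1,np.radians(th)),z,f)
E
```

```text
brush handle end [[0.40298    0.47540244]
 [0.47596314 0.48260193]
 [0.56910442 0.49845935]]
cup edges [[0.38717201 0.35377564]
 [0.3965773  0.29558886]]
110 dp [-32.0, -0.6, 27.5] rot [-0.008, -0.088, 0.002]
70 dp [-64.3, -0.4, 53.0] rot [-0.008, -0.175, 0.002]
30 dp [-96.6, -0.2, 78.3] rot [-0.008, -0.263, 0.002]
```

```bash

python3 -m jog '{"dp":[[-32,-1,27],[-64,-0.5,53],[-80,0,66],[-97,0,78],[-97,0,78],[-97,0,78],[-97,0,78]],"delta_rot":[[-0.008,-0.088,0],[-0.008,-0.175,0],[-0.008,-0.22,0],[-0.008,-0.263,0],[-0.008,-0.263,0],[-0.008,-0.263,0],[-0.008,-0.263,0]],"gripper":[1,1,1,1,1,1,1]}'
python3 -m jog '{"dp":[[0,0,1],[0,0,1],[0,0,1],[0,0,1],[0,0,1],[0,0,1],[0,0,1],[0,0,1]],"delta_rot":[[0,0,0],[0,0,0],[0,0,0],[0,0,0],[0,0,0],[0,0,0],[0,0,0],[0,0,0]],"gripper":[-1,-1,-1,-1,-1,-1,-1,-1]}' 35
python3 - <<'E'
from h import *; from kin import *
o=robot.get_obs(); print(o['q'].round(2)); r=np.radians
f=None
for g,F,l in (([371,322,130],frame(.155,-1,r(45)),"lift"),([371,322,130],frame(.155,-1,r(45))@rz(np.pi/2),"h"),([371,322,130],frame(.155,1,r(45)),"full"),([540,311,205],frame(.1,1,r(35)),"app"),([655,311,205],frame(.1,1,r(35)),"over")):
    f=go(g,F,l,f); print(ik(g,F))
E
```

```text
time: 22.1
position: [0.3801, 0.3248, 0.0149]
tool_rot: [0.951, 0.076, 0.3, -0.023]
ft_force: [-0.4, 0.1, -0.4]
grip_width: 0.0869
grip_force: 0.0
time: 22.9
position: [0.3808, 0.325, 0.0135]
tool_rot: [0.951, 0.076, 0.3, -0.023]
ft_force: [-1.6, 0.1, 3.6]
grip_width: 0.0602
grip_force: 35.0
[ 0.65  0.86  2.25  3.66  0.58 -1.61]
lift dp [61.8, 1.6, -82.6] rot [-0.002, 0.175, 0.004]
(array([ 0.70481183,  0.66099954,  2.30019722,  3.8117228 ,  0.63713522,
       -1.72904896]), np.True_)
h dp [0.0, 0.0, 0.0] rot [-0.0, -0.0, 1.571]
(array([ 0.70481183,  0.66099954,  2.30019722,  3.8117228 ,  0.63713522,
       -0.15825264]), np.True_)
full dp [0.0, 0.0, 0.0] rot [0.0, -0.0, 1.571]
(array([0.70481183, 0.66099954, 2.30019722, 3.8117228 , 0.63713522,
       1.41254369]), np.True_)
app dp [-173.2, -37.8, 63.5] rot [0.042, -0.174, 0.035]
(array([0.48672295, 0.57385651, 2.07128416, 3.80674062, 0.52427215,
       1.20374317]), np.True_)
over dp [-65.6, -11.5, 93.7] rot [0.0, 0.0, 0.0]
(array([0.37964337, 0.63219056, 1.84849186, 3.83970085, 0.35944377,
       1.06824541]), np.True_)
```

```bash

python3 -m jog '{"dp":[[20,0,-28],[40,1,-55],[62,1.5,-82],[62,1.5,-82],[62,1.5,-82]],"delta_rot":[[0,0.05,0],[0,0.11,0],[0,0.175,0],[0,0.175,0],[0,0.175,0]],"gripper":[-1,-1,-1,-1,-1]}'|grep -E "pos|wid"
python3 -m jog '{"dp":[[0,0,0],[0,0,0],[0,0,0],[0,0,0],[0,0,0],[0,0,0],[0,0,0],[0,0,0],[0,0,0],[0,0,0],[0,0,0]],"delta_rot":[[0,0,1.571],[0,0,1.571],[0,0,1.571],[0,0,1.571],[0,0,1.571],[0,0,1.571],[0,0,1.571],[0,0,1.571],[0,0,1.571],[0,0,1.571],[0,0,1.571]],"gripper":[-1,-1,-1,-1,-1,-1,-1,-1,-1,-1,-1]}'|grep pos
python3 -m jog '{"dp":[[0,0,0],[0,0,0],[0,0,0],[0,0,0],[0,0,0],[0,0,0],[0,0,0],[0,0,0],[0,0,0],[0,0,0],[0,0,0]],"delta_rot":[[0,0,1.571],[0,0,1.571],[0,0,1.571],[0,0,1.571],[0,0,1.571],[0,0,1.571],[0,0,1.571],[0,0,1.571],[0,0,1.571],[0,0,1.571],[0,0,1.571]],"gripper":[-1,-1,-1,-1,-1,-1,-1,-1,-1,-1,-1]}'|grep pos
python3 -m jog '{"dp":[[-173,-38,64],[-173,-38,64],[-173,-38,64],[-173,-38,64],[-173,-38,64],[-173,-38,64],[-173,-38,64]],"delta_rot":[[0.042,-0.174,0.035],[0.042,-0.174,0.035],[0.042,-0.174,0.035],[0.042,-0.174,0.035],[0.042,-0.174,0.035],[0.042,-0.174,0.035],[0.042,-0.174,0.035]],"gripper":[-1,-1,-1,-1,-1,-1,-1]}'
python3 -m jog '{"dp":[[-30,-6,45],[-66,-11,94],[-66,-11,94],[-66,-11,94],[-66,-11,94]],"delta_rot":[[0,0,0],[0,0,0],[0,0,0],[0,0,0],[0,0,0]],"gripper":[-1,-1,-1,-1,-1]}'
python3 - <<'E'
from h import *
F=frame(.1,1,np.radians(35)); go([655,311,205],F,"over"); go([655,311,117],F,"down")
c,im=shot("side","s4"); cv2.imwrite("pics/s4c.png",cv2.resize(im[160:350,180:370],None,fx=3,fy=3))
E
```

```text
position: [0.3844, 0.3246, 0.1158]
grip_width: 0.0605
position: [0.3849, 0.3242, 0.1141]
position: [0.3849, 0.3242, 0.1141]
time: 26.3
position: [0.5545, 0.3129, 0.1905]
tool_rot: [-0.047, 0.887, 0.023, 0.458]
ft_force: [-0.7, -0.5, -1.8]
grip_width: 0.06
grip_force: 35.0
time: 26.8
position: [0.6691, 0.3146, 0.1904]
tool_rot: [-0.047, 0.887, 0.023, 0.458]
ft_force: [-1.0, 0.5, -1.9]
grip_width: 0.0597
grip_force: 35.0
over dp [-3.7, -2.2, -1.2] rot [0.003, -0.006, 0.005]
down dp [68.0, -2.0, 49.7] rot [0.003, -0.006, 0.005]
```

View pics/s4c.png

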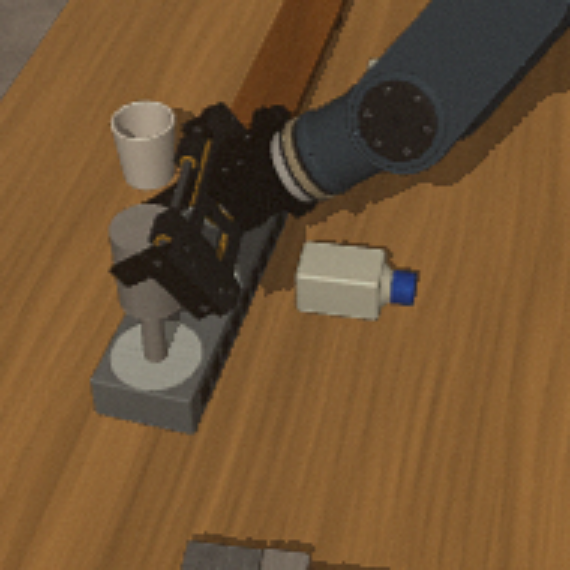

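```bash

python3 -m jog '{"dp":[[17,-2,13],[34,-2,25],[51,-2,38],[68,-2,50],[68,-2,50],[68,-2,50]],"delta_rot":[[0,0,0],[0,0,0],[0,-0.004,0],[0,-0.004,0],[0,-0.004,0],[0,-0.004,0]],"gripper":[-1,-1,-1,-1,-1,-1]}'
python3 -m jog '{"dp":[[0.8,0,0.6],[1.6,0,1.1],[2.4,0,1.7],[3.2,0,2.3],[3.2,0,2.3]],"delta_rot":[[0,0,0],[0,0,0],[0,0,0],[0,0,0],[0,0,0]],"gripper":[-1,-1,-1,-1,-1]}'
```

```text
time: 27.45
position: [0.6715, 0.3131, 0.1074]
tool_rot: [-0.048, 0.886, 0.024, 0.461]
ft_force: [-0.7, 0.6, -2.1]
grip_width: 0.0601
grip_force: 35.0
time: 27.95
position: [0.6743, 0.3129, 0.1071]
tool_rot: [-0.047, 0.884, 0.024, 0.465]
ft_force: [-4.7, -0.4, 6.8]
grip_width: 0.06
grip_force: 35.0
```

```bash

python3 -m jog '{"dp":[[0,0,0],[0,0,0],[0,0,0],[0,0,0],[0,0,-30],[0,0,-70],[0,0,-120],[0,0,-120],[0,0,-120]],"delta_rot":[[0,0,0],[0,0,0],[0,0,0],[0,0,0],[0,0,0],[0,0,0],[0,0,0],[0,0,0],[0,0,0]],"gripper":[0.8,0.8,0.8,0.8,0.8,0.8,1,1,1]}'|grep -E "time|pos"
python3 - <<'E'
from h import *; from kin import *
c,im=shot("scene","c4"); cv2.imwrite("pics/c4c.png",cv2.resize(im[180:340,220:400],None,fx=3.5,fy=3.5)); r=np.radians
print("knob",find("switch_tip","scene",.3))
f=None
for g,F,l in (([480,150,190],frame(0,1,r(30)),"a"),([520,0,150],frame(0,1,r(30))@rz(-np.pi/2),"b"),([555,-6,99],frame(0,1,r(30))@rz(-np.pi/2),"pre"),([660,-6,102],frame(0,1,r(30))@rz(-np.pi/2),"push")):
    f=go(g,F,l,f); print(ik(g,F))
E
```

```text
time: 28.85
position: [0.5756, 0.3028, 0.1743]
knob [(array([270, 215, 279, 235]), 0.63)]
a dp [49.2, -143.5, -82.9] rot [0.087, -0.082, 0.057]
(array([0.16065442, 0.71208214, 2.47250099, 3.29851193, 1.08964743,
       1.57855173]), np.False_)
b dp [14.6, -150.0, 54.6] rot [0.0, 0.0, -1.571]
(array([-0.42224069,  0.89292842,  2.50413646,  2.76241198,  1.28268069,
       -0.108222  ]), np.False_)
pre dp [6.0, 26.7, 55.8] rot [0.0, 0.0, 0.0]
(array([-0.39095374,  0.9972958 ,  2.39401996,  2.78992022,  1.28010588,
       -0.09845914]), np.True_)
push dp [-0.0, -55.1, 89.4] rot [0.0, 0.0, 0.0]
(array([-0.28821423,  0.8791244 ,  2.11686223,  2.82405118,  0.90818248,
        0.05233456]), np.True_)
```

View pics/c4c.png

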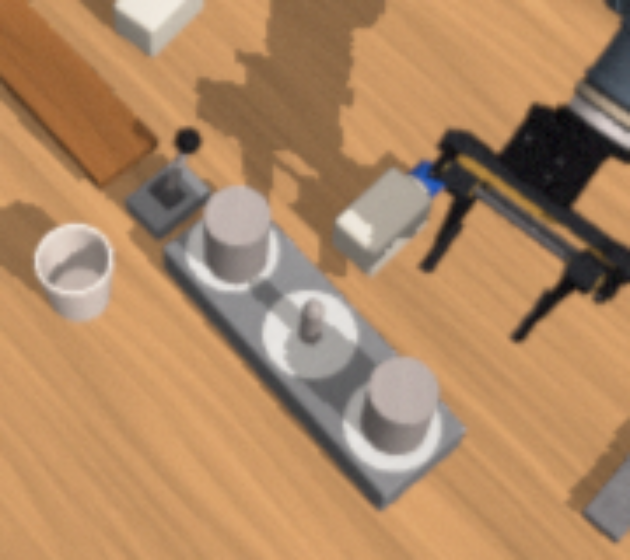

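```bash

python3 - <<'E'
from h import *; from kin import *
c,im=load("c4"); r=np.radians; print("knob",back(c,[[273.7,220]],.092))
f=None; H=frame(0,1,r(35))@rz(-np.pi/2)
for g,F,l in (([530,150,195],frame(0,1,r(35)),"a"),([550,0,160],H,"b"),([565,-6,103],H,"pre"),([660,-6,105],H,"push")):
    f=go(g,F,l,f); print(ik(g,F))
E
```

```text
knob [[ 0.61504143 -0.00353593]]
a dp [18.4, -148.6, -44.8] rot [0.085, 0.005, 0.06]
(array([0.12822505, 0.57682582, 2.30169869, 3.30499692, 0.69958326,
       1.51913029]), np.True_)
b dp [17.2, -150.0, 36.5] rot [-0.0, -0.0, -1.571]
(array([-0.36096171,  0.70153363,  2.36409544,  2.75982677,  0.88913739,
        0.03452275]), np.True_)
pre dp [6.0, 38.1, 45.0] rot [0.0, 0.0, 0.0]
(array([-0.36197889,  0.87726705,  2.33284716,  2.7951481 ,  1.0242038 ,
       -0.02838522]), np.True_)
push dp [-0.0, -56.1, 76.7] rot [0.0, 0.0, 0.0]
(array([-0.27885895,  0.81641654,  2.08527998,  2.79722547,  0.73136403,
        0.09808113]), np.True_)
```

```bash

python3 -m jog '{"dp":[[18,-149,-45],[18,-149,-45],[18,-149,-45],[18,-149,-45],[18,-149,-45],[18,-149,-45]],"delta_rot":[[0.085,0.005,0.06],[0.085,0.005,0.06],[0.085,0.005,0.06],[0.085,0.005,0.06],[0.085,0.005,0.06],[0.085,0.005,0.06]],"gripper":[-1,-1,-1,-1,-1,-1]}'|grep pos
python3 -m jog '{"dp":[[17,-150,36],[17,-150,36],[17,-150,36],[17,-150,36],[17,-150,36],[17,-150,36],[17,-150,36],[17,-150,36],[17,-150,36],[17,-150,36],[17,-150,36],[17,-150,36]],"delta_rot":[[0,0,-1.571],[0,0,-1.571],[0,0,-1.571],[0,0,-1.571],[0,0,-1.571],[0,0,-1.571],[0,0,-1.571],[0,0,-1.571],[0,0,-1.571],[0,0,-1.571],[0,0,-1.571],[0,0,-1.571]],"gripper":[-1,-1,-1,-1,-1,-1,-1,-1,-1,-1,-1,-1]}'|grep pos
python3 -m jog '{"dp":[[6,38,45],[6,38,45],[6,38,45],[6,38,45]],"delta_rot":[[0,0,0],[0,0,0],[0,0,0],[0,0,0]],"gripper":[-1,-1,-1,-1]}'
python3 -m jog '{"dp":[[0,-10,14],[0,-18,25],[0,-26,36],[0,-34,46],[0,-42,57],[0,-49,67],[0,-56,77],[0,-56,77],[0,-56,77]],"delta_rot":[[0,0,0],[0,0,0],[0,0,0],[0,0,0],[0,0,0],[0,0,0],[0,0,0],[0,0,0],[0,0,0]],"gripper":[-1,-1,-1,-1,-1,-1,-1,-1,-1]}'
python3 - <<'E'
from h import *
c,im=shot("scene","c5"); cv2.imwrite("pics/c5c.png",cv2.resize(im[170:290,220:340],None,fx=4,fy=4))
E
```

```text
position: [0.546, 0.1496, 0.1843]
position: [0.5656, 0.001, 0.15]
time: 31.15
position: [0.5791, -0.006, 0.0944]
tool_rot: [0.628, -0.627, 0.326, -0.326]
ft_force: [-0.5, 0.1, 0.2]
grip_width: 0.0006
grip_force: 0.0
time: 32.05
position: [0.6736, -0.0063, 0.099]
tool_rot: [0.627, -0.626, 0.328, -0.327]
ft_force: [-4.8, -0.5, 4.5]
grip_width: 0.0004
grip_force: 3.6
```

View pics/c5c.png

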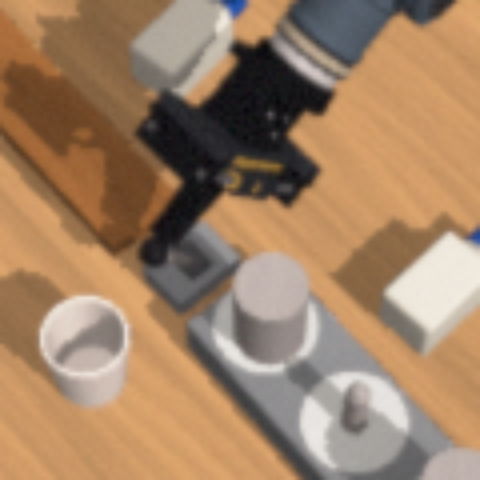

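```bash

python3 -m jog '{"dp":[[0,-2,3],[0,-4,5],[0,-5,7],[0,-5,7]],"delta_rot":[[0,0,0],[0,0,0],[0,0,0],[0,0,0]],"gripper":[-1,-1,-1,-1]}'
python3 - <<'E'
from h import *; from kin import *
c,im=shot("scene","c6"); cv2.imwrite("pics/c6c.png",cv2.resize(im[170:290,220:340],None,fx=4,fy=4))
g=im[225:240,248:272].astype(int).sum(2); v,u=np.nonzero(g<110); print("dark",u.mean()+248,v.mean()+225, back(c,[[258.7,232.5]],.092))
for a in (.7,.8,.9,1.0): print(a,proj(c,[[.648+.08*np.sin(a-.5),-.004,.022+.08*np.cos(a-.5)]]).round(1))
r=np.radians; f=None; H=frame(0,1,r(35))@rz(-np.pi/2)
for g,F,l in (([560,-6,160],H,"back"),([480,-100,190],frame(.05,-1,r(35)),"b"),([470,-175,150],frame(.098,-1,r(40)),"pre bottle2")):
    f=go(g,F,l,f); print(ik(g,F))
E
```

```text
time: 32.5
position: [0.6747, -0.006, 0.0983]
tool_rot: [-0.627, 0.63, -0.324, 0.324]
ft_force: [-37.5, -5.4, 28.5]
grip_width: 0.0006
grip_force: 23.6
dark 260.6119402985075 229.044776119403 [[ 0.68198006 -0.0016345 ]]
0.7 [[262.3 227.5]]
0.8 [[260.6 229.2]]
0.9 [[258.8 231. ]]
1.0 [[257.2 232.8]]
back dp [0.3, 16.1, -110.2] rot [0.007, -0.002, -0.004]
(array([-0.3677776 ,  0.69439705,  2.3365167 ,  2.74145808,  0.85728261,
        0.05254941]), np.True_)
b dp [93.2, 21.3, -82.8] rot [0.032, -0.032, -1.599]
(array([-0.85365932,  0.62885665,  2.47557299,  2.21681738,  0.93724349,
       -1.53457133]), np.False_)
pre bottle2 dp [-42.3, 73.7, 11.6] rot [0.038, -0.087, -0.029]
(array([-1.02057976,  0.66430292,  2.34808088,  1.91771649,  0.82227048,
       -1.4119486 ]), np.True_)
```

```bash

python3 -m jog '{"dp":[[0,8,-25],[0,16,-70],[0,16,-110],[0,16,-110]],"delta_rot":[[0,0,0],[0,0,0],[0,0,0],[0,0,0]],"gripper":[-1,-1,-1,-1]}'
python3 - <<'E'
from h import *; from kin import *
c,im=shot("scene","c7"); print(find("switch_tip","scene",.3)); g=im[222:242,248:276].astype(int).sum(2); v,u=np.nonzero(g<110); print("dark",u.mean()+248,v.mean()+222,len(u))
r=np.radians; f=None
for g,F,l in (([520,-100,200],frame(.05,-1,r(35)),"b"),([470,-175,150],frame(.098,-1,r(40)),"pre bottle2")):
    f=go(g,F,l,f); print(ik(g,F))
E
```

```text
time: 32.95
position: [0.5792, -0.0056, 0.1481]
tool_rot: [0.628, -0.628, 0.326, -0.326]
ft_force: [-1.0, -0.3, -0.6]
grip_width: 0.0002
grip_force: 0.0
[]
dark 257.8 232.75 20
b dp [92.3, -6.3, -63.5] rot [0.031, -0.035, -1.597]
(array([-0.74543586,  0.56396263,  2.36308754,  2.21360242,  0.81961804,
       -1.36123477]), np.True_)
pre bottle2 dp [-73.4, 71.7, -15.4] rot [0.038, -0.087, -0.029]
(array([-1.02057976,  0.66430292,  2.34808088,  1.91771649,  0.82227048,
       -1.4119486 ]), np.True_)
```

```bash

python3 -m jog '{"dp":[[92,-6,-63],[92,-6,-63],[92,-6,-63],[92,-6,-63],[92,-6,-63],[92,-6,-63],[92,-6,-63],[92,-6,-63],[92,-6,-63],[92,-6,-63],[92,-6,-63],[92,-6,-63]],"delta_rot":[[0.031,-0.035,-1.597],[0.031,-0.035,-1.597],[0.031,-0.035,-1.597],[0.031,-0.035,-1.597],[0.031,-0.035,-1.597],[0.031,-0.035,-1.597],[0.031,-0.035,-1.597],[0.031,-0.035,-1.597],[0.031,-0.035,-1.597],[0.031,-0.035,-1.597],[0.031,-0.035,-1.597],[0.031,-0.035,-1.597]],"gripper":[1,1,1,1,1,1,1,1,1,1,1,1]}'|grep pos
python3 -m jog '{"dp":[[-73,72,-15],[-73,72,-15],[-73,72,-15],[-73,72,-15]],"delta_rot":[[0.038,-0.087,-0.029],[0.038,-0.087,-0.029],[0.038,-0.087,-0.029],[0.038,-0.087,-0.029]],"gripper":[1,1,1,1]}'
python3 - <<'E'
from h import *; from kin import *
for n in ("scene","side"):
    c,im=shot(n,"b_"+n)
    for r,s in find("bottle0",n,.4): 
        try: print(n,s,r,bottle(c,im,r))
        except Exception as e: print(n,r,e)
c,im=shot("wrist","w5")
r=np.radians; o=robot.get_obs(); f=(o["position"]*1000,R.from_quat(o["tool_rot"]).as_matrix())
for z,th in ((110,45),(70,50),(28,55)): go([484,-174,z],frame(.11,-1,r(th)),z,f)
E
```

```text
position: [0.5373, -0.0997, 0.1868]
time: 34.65
position: [0.4851, -0.1761, 0.1342]
tool_rot: [0.906, 0.041, 0.421, -0.021]
ft_force: [0.6, -0.2, -0.4]
grip_width: 0.0871
grip_force: 0.0
scene 0.88 [250 165 281 198] ('body', array([ 509., -167.]), array([108.,  73.]), 8.1, 'cap', array([ 438., -183.]), 'yaw', np.float64(0.22))
scene 0.88 [242 129 271 154] ('body', array([ 431., -329.]), array([84., 99.]), 80.3, 'cap', array([ 362., -313.]), 'yaw', np.float64(-0.221))
scene 0.82 [312 225 348 261] ('body', array([504., 161.]), array([126.,  65.]), 1.7, 'cap', array([444., 156.]), 'yaw', np.float64(0.077))
scene [264 241 353 324] attempt to get argmax of an empty sequence
side 0.56 [278 242 319 265] ('body', array([509., 170.]), array([91., 99.]), 10.3, 'cap', array([450., 156.]), 'yaw', np.float64(0.234))
side 0.55 [302 182 334 201] ('body', array([ 502., -156.]), array([ 90., 107.]), 11.1, 'cap', array([ 444., -181.]), 'yaw', np.float64(0.4))
side 0.43 [330 166 360 176] ('body', array([ 458., -272.]), array([11., 14.]), 8.2, 'cap', array([ 363., -321.]), 'yaw', np.float64(0.477))
110 dp [-22.3, 2.3, 34.2] rot [0.006, -0.084, -0.008]
70 dp [-54.5, 2.4, 59.8] rot [0.006, -0.171, -0.008]
28 dp [-88.2, 2.5, 86.6] rot [0.005, -0.259, -0.008]
```

View pics/w5.png

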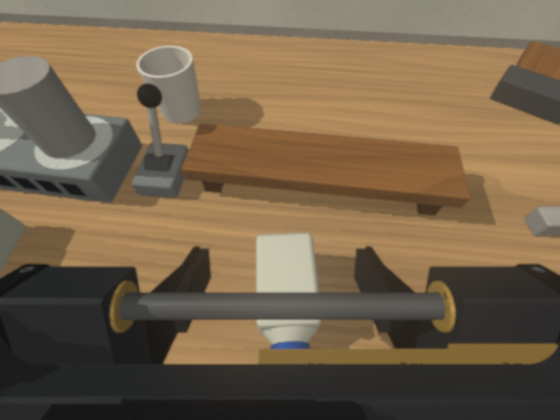

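```bash

python3 -m jog '{"dp":[[-22,2,34],[-54,2,60],[-72,2,74],[-88,2,87],[-88,2,87],[-88,2,87],[-88,2,87]],"delta_rot":[[0,-0.084,-0.008],[0,-0.171,-0.02],[0,-0.21,-0.02],[0,-0.259,-0.02],[0,-0.259,-0.02],[0,-0.259,-0.02],[0,-0.259,-0.02]],"gripper":[1,1,1,1,1,1,1]}'
python3 -m jog '{"dp":[[0,0,0],[0,0,0],[0,0,0],[0,0,0],[0,0,0],[0,0,0],[0,0,0],[0,0,0]],"delta_rot":[[0,0,0],[0,0,0],[0,0,0],[0,0,0],[0,0,0],[0,0,0],[0,0,0],[0,0,0]],"gripper":[-1,-1,-1,-1,-1,-1,-1,-1]}' 35
python3 - <<'E'
from h import *; from kin import *
o=robot.get_obs(); r=np.radians; f=None
for g,F,l in (([484,-174,140],frame(.13,-1,r(40)),"lift"),([484,-174,140],frame(.13,-1,r(40))@rz(np.pi/2),"h"),([484,-174,140],frame(.13,1,r(40)),"full"),([540,-200,180],frame(-.02,1,r(35)),"app"),([650,-203,180],frame(-.02,1,r(35)),"over")):
    f=go(g,F,l,f); print(ik(g,F))
E
```

```text
time: 35.6
position: [0.4948, -0.1735, 0.0127]
tool_rot: [0.952, 0.056, 0.301, -0.011]
ft_force: [0.0, -0.2, 0.4]
grip_width: 0.0869
grip_force: 0.0
time: 36.4
position: [0.4948, -0.1742, 0.0118]
tool_rot: [0.952, 0.055, 0.3, -0.011]
ft_force: [-2.6, -1.1, 3.2]
grip_width: 0.0543
grip_force: 34.6
lift dp [69.6, -0.3, -92.8] rot [0.021, 0.263, -0.005]
(array([-0.99032571,  0.68944792,  2.31103544,  1.90545565,  0.81851463,
       -1.39650628]), np.True_)
h dp [0.0, 0.0, 0.0] rot [-0.0, 0.0, 1.571]
(array([-0.99032571,  0.68944792,  2.31103544,  1.90545565,  0.81851463,
        0.17429005]), np.True_)
full dp [0.0, 0.0, 0.0] rot [-0.0, -0.0, 1.571]
(array([-0.99032571,  0.68944792,  2.31103544,  1.90545565,  0.81851463,
        1.74508638]), np.True_)
app dp [-65.7, -35.4, 14.0] rot [0.119, -0.087, 0.091]
(array([-0.8821649 ,  0.62172189,  2.22942487,  2.07910692,  0.79228279,
        1.88115852]), np.True_)
over dp [-63.1, -0.8, 90.1] rot [0.0, 0.0, 0.0]
(array([-0.69024432,  0.65055047,  1.9838295 ,  2.07763398,  0.62119379,
        2.11581607]), np.True_)
```

```bash

python3 -m jog '{"dp":[[23,0,-31],[46,0,-62],[70,0,-93],[70,0,-93],[70,0,-93]],"delta_rot":[[0,0.08,0],[0.01,0.17,0],[0.021,0.263,0],[0.021,0.263,0],[0.021,0.263,0]],"gripper":[-1,-1,-1,-1,-1]}'|grep -E "pos|wid"
python3 -m jog '{"dp":[[0,0,0],[0,0,0],[0,0,0],[0,0,0],[0,0,0],[0,0,0],[0,0,0],[0,0,0],[0,0,0],[0,0,0],[0,0,0]],"delta_rot":[[0,0,1.571],[0,0,1.571],[0,0,1.571],[0,0,1.571],[0,0,1.571],[0,0,1.571],[0,0,1.571],[0,0,1.571],[0,0,1.571],[0,0,1.571],[0,0,1.571]],"gripper":[-1,-1,-1,-1,-1,-1,-1,-1,-1,-1,-1]}'|grep pos
python3 -m jog '{"dp":[[0,0,0],[0,0,0],[0,0,0],[0,0,0],[0,0,0],[0,0,0],[0,0,0],[0,0,0],[0,0,0],[0,0,0],[0,0,0]],"delta_rot":[[0,0,1.571],[0,0,1.571],[0,0,1.571],[0,0,1.571],[0,0,1.571],[0,0,1.571],[0,0,1.571],[0,0,1.571],[0,0,1.571],[0,0,1.571],[0,0,1.571]],"gripper":[-1,-1,-1,-1,-1,-1,-1,-1,-1,-1,-1]}'|grep pos
python3 -m jog '{"dp":[[-66,-35,14],[-66,-35,14],[-66,-35,14],[-66,-35,14],[-129,-36,104],[-129,-36,104],[-129,-36,104],[-129,-36,104],[-129,-36,104]],"delta_rot":[[0.119,-0.087,0.091],[0.119,-0.087,0.091],[0.119,-0.087,0.091],[0.119,-0.087,0.091],[0.119,-0.087,0.091],[0.119,-0.087,0.091],[0.119,-0.087,0.091],[0.119,-0.087,0.091],[0.119,-0.087,0.091]],"gripper":[-1,-1,-1,-1,-1,-1,-1,-1,-1]}'
python3 - <<'E'
from h import *
F=frame(-.02,1,np.radians(35)); go([650,-201,180],F,"over"); go([650,-201,120],F,"down")
E
```

```text
position: [0.4983, -0.173, 0.1274]
grip_width: 0.0538
position: [0.4988, -0.1719, 0.1263]
position: [0.4988, -0.1719, 0.1263]
time: 40.0
position: [0.6623, -0.1867, 0.1576]
tool_rot: [0.012, 0.888, -0.003, 0.459]
ft_force: [0.3, 0.7, -2.3]
grip_width: 0.054
grip_force: 34.8
over dp [-11.6, -14.4, -3.8] rot [0.001, -0.006, -0.007]
down dp [37.4, -14.8, 30.9] rot [0.001, -0.006, -0.007]
```

```bash

python3 -m jog '{"dp":[[-11,-14,-3],[-11,-14,-3],[5,-15,8],[20,-15,19],[37,-15,31],[37,-15,31],[37,-15,31]],"delta_rot":[[0,-0.006,-0.007],[0,-0.006,-0.007],[0,-0.006,-0.007],[0,-0.006,-0.007],[0,-0.006,-0.007],[0,-0.006,-0.007],[0,-0.006,-0.007]],"gripper":[-1,-1,-1,-1,-1,-1,-1]}'
python3 -m jog '{"dp":[[0.8,0,0.6],[1.6,0,1.1],[2.4,0,1.7],[2.4,0,1.7]],"delta_rot":[[0,0,0],[0,0,0],[0,0,0],[0,0,0]],"gripper":[-1,-1,-1,-1]}'|grep -E "pos|ft"
python3 -m jog '{"dp":[[0.8,0,0.6],[1.6,0,1.1],[1.6,0,1.1]],"delta_rot":[[0,0,0],[0,0,0],[0,0,0]],"gripper":[-1,-1,-1]}'|grep -E "pos|ft"
```

```text
time: 40.7
position: [0.6671, -0.2024, 0.1109]
tool_rot: [0.009, 0.886, -0.005, 0.463]
ft_force: [0.1, -0.4, -1.9]
grip_width: 0.0538
grip_force: 34.9
position: [0.6684, -0.2025, 0.1092]
ft_force: [0.5, -0.1, -2.7]
position: [0.6687, -0.2026, 0.1076]
ft_force: [-1.1, 0.1, 2.6]
```

```bash

python3 -m jog '{"dp":[[0.5,0,0.3],[0.5,0,0.3],[0.5,0,0.3],[0.5,0,0.3],[0.5,0,0.3],[0,0,-35],[0,0,-75],[0,0,-110],[0,0,-110],[0,0,-110]],"delta_rot":[[0,0,0],[0,0,0],[0,0,0],[0,0,0],[0,0,0],[0,0,0],[0,0,0],[0,0,0],[0,0,0],[0,0,0]],"gripper":[0.7,0.7,0.7,0.7,0.7,0.7,0.7,0.7,1,1]}'|grep -E "time|pos"
python3 - <<'E'
from h import *; from kin import *
c,im=load("w2"); print("hammer",back(c,[[215,290],[310,284],[320,265]],.015))
c,im=shot("scene","c8")
r=np.radians; f=None
for g,F,l in (([500,-260,190],frame(-.18,1,r(35)),"a"),([500,-260,190],frame(-.18,1,r(35))@rz(-np.pi/2),"h"),([500,-260,190],frame(-.18,-1,r(35)),"c"),([401,-331,140],frame(-.18,-1,r(40)),"pre")):
    f=go(g,F,l,f); print(ik(g,F))
o=f
for z,th in ((110,45),(70,50),(28,55)): go([401,-331,z],frame(-.18,-1,r(th)),z,o)
E
```

```text
time: 42.4
position: [0.5781, -0.2015, 0.1699]
hammer [[ 0.41254289 -0.49797783]
 [ 0.59656799 -0.4848047 ]
 [ 0.61432542 -0.44409208]]
a dp [27.6, -62.6, -56.4] rot [0.13, 0.007, 0.094]
(array([-1.00906758,  0.59192321,  2.26564384,  2.12103278,  0.78743063,
        1.86669152]), np.True_)
h dp [0.0, 0.0, 0.0] rot [0.0, -0.0, -1.571]
(array([-1.00906758,  0.59192321,  2.26564384,  2.12103278,  0.78743063,
        0.2958952 ]), np.True_)
c dp [0.0, 0.0, 0.0] rot [-0.0, -0.0, -1.571]
(array([-1.00906758,  0.59192321,  2.26564384,  2.12103278,  0.78743063,
       -1.27490113]), np.True_)
pre dp [-91.2, 87.6, -40.8] rot [0.0, -0.087, 0.0]
(array([-1.33477312,  0.6847887 ,  2.2820316 ,  1.83969129,  0.81368299,
       -1.35017848]), np.True_)
110 dp [-24.6, 0.0, 19.2] rot [0.0, -0.087, -0.0]
70 dp [-56.9, 0.0, 44.7] rot [-0.0, -0.175, 0.0]
28 dp [-90.7, 0.0, 71.3] rot [0.0, -0.262, 0.0]
```

```bash

python3 -m jog '{"dp":[[28,-63,-56],[28,-63,-56],[28,-63,-56],[28,-63,-56]],"delta_rot":[[0.13,0,0.094],[0.13,0,0.094],[0.13,0,0.094],[0.13,0,0.094]],"gripper":[1,1,1,1]}'|grep pos
python3 -m jog '{"dp":[[0,0,0],[0,0,0],[0,0,0],[0,0,0],[0,0,0],[0,0,0],[0,0,0],[0,0,0],[0,0,0],[0,0,0],[0,0,0]],"delta_rot":[[0,0,-1.571],[0,0,-1.571],[0,0,-1.571],[0,0,-1.571],[0,0,-1.571],[0,0,-1.571],[0,0,-1.571],[0,0,-1.571],[0,0,-1.571],[0,0,-1.571],[0,0,-1.571]],"gripper":[1,1,1,1,1,1,1,1,1,1,1]}'|grep pos
python3 -m jog '{"dp":[[0,0,0],[0,0,0],[0,0,0],[0,0,0],[0,0,0],[0,0,0],[0,0,0],[0,0,0],[0,0,0],[0,0,0],[0,0,0]],"delta_rot":[[0,0,-1.571],[0,0,-1.571],[0,0,-1.571],[0,0,-1.571],[0,0,-1.571],[0,0,-1.571],[0,0,-1.571],[0,0,-1.571],[0,0,-1.571],[0,0,-1.571],[0,0,-1.571]],"gripper":[1,1,1,1,1,1,1,1,1,1,1]}'|grep pos
python3 -m jog '{"dp":[[-91,88,-41],[-91,88,-41],[-91,88,-41],[-91,88,-41],[-91,88,-41]],"delta_rot":[[0,-0.087,0],[0,-0.087,0],[0,-0.087,0],[0,-0.087,0],[0,-0.087,0]],"gripper":[1,1,1,1,1]}'
python3 - <<'E'
from h import *; from kin import *
r=np.radians
c,im=shot("wrist","w6")
for q,s in find("bottle0","wrist",.4):
    print(s,q)
    m=seg(im,q,"white"); P=back(c,m,.054)*1000; 
    if len(m)>300: print(cv2.minAreaRect(P.astype(np.float32)))
# white pixels per image row between fingers
hsv=cv2.cvtColor(im,cv2.COLOR_BGR2HSV).astype(int); W=(hsv[...,1]<70)&(hsv[...,2]>130)
for v in range(210,350,10):
    u=np.nonzero(W[v,215:350])[0]+215
    if len(u)>8: print(v,u.min(),u.max(),back(c,[[u.min(),v],[u.max(),v]],.054).round(3).tolist())
o=robot.get_obs(); f=(o["position"]*1000,R.from_quat(o["tool_rot"]).as_matrix())
for z,th in ((110,45),(70,50),(28,55)): go([401,-331,z],frame(-.18,-1,r(th)),z,f)
E
```

```text
position: [0.5153, -0.2639, 0.1779]
position: [0.5164, -0.261, 0.178]
position: [0.5163, -0.261, 0.1779]
time: 45.55
position: [0.4157, -0.3336, 0.1262]
tool_rot: [0.901, -0.081, 0.424, 0.037]
ft_force: [0.1, 0.2, -0.5]
grip_width: 0.087
grip_force: 0.0
0.81 [ 66   9 162 137]
((928.1867065429688, -139.2127685546875), (107.01322937011719, 182.5220489501953), 0.11441143602132797)
0.68 [249 240 319 350]
((442.197509765625, -338.8681945800781), (52.68580627441406, 46.19068908691406), 79.7579116821289)
250 254 312 [[0.461, -0.316], [0.452, -0.367]]
260 253 312 [[0.452, -0.314], [0.443, -0.364]]
270 252 313 [[0.443, -0.312], [0.433, -0.363]]
280 252 313 [[0.434, -0.311], [0.425, -0.361]]
290 251 312 [[0.426, -0.309], [0.417, -0.358]]
320 249 314 [[0.403, -0.305], [0.394, -0.354]]
330 248 316 [[0.395, -0.303], [0.386, -0.354]]
340 251 312 [[0.388, -0.305], [0.38, -0.35]]
110 dp [-24.5, 1.7, 18.0] rot [-0.004, -0.093, 0.002]
70 dp [-56.9, 1.7, 43.3] rot [-0.004, -0.181, 0.002]
28 dp [-90.9, 1.8, 69.7] rot [-0.004, -0.268, 0.002]
```

```bash

python3 -m jog '{"dp":[[-25,1.5,18],[-57,1.5,43],[-74,1.5,57],[-91,1.5,70],[-91,1.5,70],[-91,1.5,70],[-91,1.5,70]],"delta_rot":[[0,-0.093,0],[0,-0.181,0.01],[0,-0.22,0.01],[0,-0.268,0.01],[0,-0.268,0.01],[0,-0.268,0.01],[0,-0.268,0.01]],"gripper":[1,1,1,1,1,1,1]}'|grep -E "pos|ft"
python3 -m jog '{"dp":[[0,0,0],[0,0,0],[0,0,0],[0,0,0],[0,0,0],[0,0,0],[0,0,0],[0,0,0]],"delta_rot":[[0,0,0],[0,0,0],[0,0,0],[0,0,0],[0,0,0],[0,0,0],[0,0,0],[0,0,0]],"gripper":[-1,-1,-1,-1,-1,-1,-1,-1]}' 35
python3 - <<'E'
from h import *; from kin import *
r=np.radians; f=None
for g,F,l in (([401,-331,140],frame(-.18,-1,r(40)),"lift"),([401,-331,140],frame(-.18,-1,r(40))@rz(np.pi/2),"h"),([401,-331,140],frame(-.18,1,r(40)),"full"),([540,-300,185],frame(-.02,1,r(35)),"app"),([648,-306,185],frame(-.02,1,r(35)),"over")):
    f=go(g,F,l,f); print(ik(g,F))
E
```

```text
position: [0.4111, -0.3335, 0.013]
ft_force: [0.1, -0.6, 0.7]
time: 47.15
position: [0.4104, -0.3343, 0.0121]
tool_rot: [0.95, -0.09, 0.299, 0.024]
ft_force: [-2.3, 0.6, 3.3]
grip_width: 0.0539
grip_force: 34.9
lift dp [70.1, -2.5, -92.1] rot [-0.001, 0.262, -0.01]
(array([-1.33477312,  0.6847887 ,  2.2820316 ,  1.83969129,  0.81368299,
       -1.35017848]), np.True_)
h dp [0.0, 0.0, 0.0] rot [0.0, -0.0, 1.571]
(array([-1.33477312,  0.6847887 ,  2.2820316 ,  1.83969129,  0.81368299,
        0.22061785]), np.True_)
full dp [0.0, 0.0, 0.0] rot [0.0, 0.0, 1.571]
(array([-1.33477312,  0.6847887 ,  2.2820316 ,  1.83969129,  0.81368299,
        1.79141418]), np.True_)
app dp [-120.3, 57.9, 71.4] rot [-0.127, -0.087, -0.097]
(array([-1.03480576,  0.62312053,  2.06987299,  1.77046098,  0.78931746,
        2.11640194]), np.True_)
over dp [-62.0, -3.8, 88.5] rot [0.0, 0.0, 0.0]
(array([-0.84990398,  0.67084451,  1.85348206,  1.76497844,  0.66365752,
        2.33687418]), np.True_)
```

```bash

python3 -m jog '{"dp":[[23,-1,-31],[46,-2,-62],[70,-2,-92],[70,-2,-92],[70,-2,-92]],"delta_rot":[[0,0.08,0],[0,0.17,0],[0,0.262,0],[0,0.262,0],[0,0.262,0]],"gripper":[-1,-1,-1,-1,-1]}'|grep -E "pos|wid"
python3 -m jog '{"dp":[[0,0,0],[0,0,0],[0,0,0],[0,0,0],[0,0,0],[0,0,0],[0,0,0],[0,0,0],[0,0,0],[0,0,0],[0,0,0]],"delta_rot":[[0,0,1.571],[0,0,1.571],[0,0,1.571],[0,0,1.571],[0,0,1.571],[0,0,1.571],[0,0,1.571],[0,0,1.571],[0,0,1.571],[0,0,1.571],[0,0,1.571]],"gripper":[-1,-1,-1,-1,-1,-1,-1,-1,-1,-1,-1]}'|grep pos
python3 -m jog '{"dp":[[0,0,0],[0,0,0],[0,0,0],[0,0,0],[0,0,0],[0,0,0],[0,0,0],[0,0,0],[0,0,0],[0,0,0],[0,0,0]],"delta_rot":[[0,0,1.571],[0,0,1.571],[0,0,1.571],[0,0,1.571],[0,0,1.571],[0,0,1.571],[0,0,1.571],[0,0,1.571],[0,0,1.571],[0,0,1.571],[0,0,1.571]],"gripper":[-1,-1,-1,-1,-1,-1,-1,-1,-1,-1,-1]}'|grep pos
python3 -m jog '{"dp":[[-120,58,71],[-120,58,71],[-120,58,71],[-120,58,71],[-120,58,71],[-120,58,71]],"delta_rot":[[-0.127,-0.087,-0.097],[-0.127,-0.087,-0.097],[-0.127,-0.087,-0.097],[-0.127,-0.087,-0.097],[-0.127,-0.087,-0.097],[-0.127,-0.087,-0.097]],"gripper":[-1,-1,-1,-1,-1,-1]}'
python3 - <<'E'
from h import *
F=frame(-.02,1,np.radians(35)); go([648,-308,185],F,"over"); go([648,-308,119],F,"down")
E
```

```text
position: [0.4146, -0.3347, 0.1269]
grip_width: 0.0533
position: [0.4154, -0.3339, 0.1259]
position: [0.4155, -0.3339, 0.1259]
time: 50.45
position: [0.5546, -0.3013, 0.1726]
tool_rot: [0.014, 0.887, -0.002, 0.461]
ft_force: [0.4, -0.1, -2.1]
grip_width: 0.0538
grip_force: 34.9
over dp [-64.0, -4.0, 88.4] rot [-0.0, -0.002, -0.012]
down dp [-10.0, -4.6, 126.4] rot [-0.0, -0.002, -0.012]
```

```bash

python3 -m jog '{"dp":[[-32,-4,44],[-64,-4,88],[-64,-4,88],[-64,-4,88],[-46,-4,101],[-28,-4,114],[-10,-5,126],[-10,-5,126],[-10,-5,126]],"delta_rot":[[0,0,-0.012],[0,0,-0.012],[0,0,-0.012],[0,0,-0.012],[0,0,-0.012],[0,0,-0.012],[0,0,-0.012],[0,0,-0.012],[0,0,-0.012]],"gripper":[-1,-1,-1,-1,-1,-1,-1,-1,-1]}'
python3 -m jog '{"dp":[[0.8,0,0.6],[1.6,0,1.1],[1.6,0,1.1]],"delta_rot":[[0,0,0],[0,0,0],[0,0,0]],"gripper":[-1,-1,-1]}'|grep -E "pos|ft"
python3 -m jog '{"dp":[[0.8,0,0.6],[1.6,0,1.1],[1.6,0,1.1]],"delta_rot":[[0,0,0],[0,0,0],[0,0,0]],"gripper":[-1,-1,-1]}'|grep -E "pos|ft"
```

```text
time: 51.35
position: [0.6613, -0.3101, 0.1084]
tool_rot: [0.011, 0.888, -0.005, 0.46]
ft_force: [-0.1, -0.2, -2.1]
grip_width: 0.0538
grip_force: 35.0
position: [0.6638, -0.3095, 0.1084]
ft_force: [-0.2, 0.3, -2.9]
position: [0.6644, -0.3094, 0.1073]
ft_force: [-2.1, 0.8, 2.8]
```

```bash

python3 -m jog '{"dp":[[0.5,0,0.3],[0.5,0,0.3],[0.5,0,0.3],[0.5,0,0.3],[0.5,0,0.3],[0,0,-35],[0,0,-75],[0,0,-110],[0,0,-110],[0,0,-110]],"delta_rot":[[0,0,0],[0,0,0],[0,0,0],[0,0,0],[0,0,0],[0,0,0],[0,0,0],[0,0,0],[0,0,0],[0,0,0]],"gripper":[0.7,0.7,0.7,0.7,0.7,0.7,0.7,0.7,1,1]}'|grep -E "time|pos"
python3 - <<'E'
from h import *; from kin import *
r=np.radians; f=None
for g,F,l in (([540,-100,220],frame(0,1,r(35))@rz(-np.pi/2),"a"),([530,140,200],frame(0.02,-1,r(35)),"b"),([488,158,150],frame(0.02,-1,r(40)),"pre")):
    f=go(g,F,l,f); print(ik(g,F))
E
```

```text
time: 52.95
position: [0.5739, -0.3083, 0.17]
a dp [-19.5, 207.7, -41.5] rot [-0.017, -0.014, -1.581]
(array([-0.67114681,  0.49530299,  2.30833732,  2.25444205,  0.71693883,
        0.31918894]), np.True_)
b dp [-240.3, 22.1, 3.3] rot [0.013, -0.013, -1.582]
(array([ 0.08070415,  0.56099585,  2.314874  ,  3.21928919,  0.69482737,
       -1.59568208]), np.True_)
pre dp [-66.5, -18.8, -5.5] rot [0.0, -0.087, -0.0]
(array([ 0.15257118,  0.67080055,  2.37534883,  3.28635002,  0.77813434,
       -1.58874275]), np.True_)
```

```bash

python3 -m jog '{"dp":[[-19,208,-41],[-19,208,-41],[-19,208,-41],[-19,208,-41],[-19,208,-41],[-19,208,-41],[-19,208,-41],[-19,208,-41],[-19,208,-41],[-19,208,-41],[-19,208,-41],[-19,208,-41]],"delta_rot":[[-0.017,-0.014,-1.581],[-0.017,-0.014,-1.581],[-0.017,-0.014,-1.581],[-0.017,-0.014,-1.581],[-0.017,-0.014,-1.581],[-0.017,-0.014,-1.581],[-0.017,-0.014,-1.581],[-0.017,-0.014,-1.581],[-0.017,-0.014,-1.581],[-0.017,-0.014,-1.581],[-0.017,-0.014,-1.581],[-0.017,-0.014,-1.581]],"gripper":[1,1,1,1,1,1,1,1,1,1,1,1]}'|grep pos
python3 -m jog '{"dp":[[-240,22,3],[-240,22,3],[-240,22,3],[-240,22,3],[-240,22,3],[-240,22,3],[-240,22,3],[-240,22,3],[-240,22,3],[-240,22,3],[-240,22,3],[-240,22,3]],"delta_rot":[[0.013,-0.013,-1.582],[0.013,-0.013,-1.582],[0.013,-0.013,-1.582],[0.013,-0.013,-1.582],[0.013,-0.013,-1.582],[0.013,-0.013,-1.582],[0.013,-0.013,-1.582],[0.013,-0.013,-1.582],[0.013,-0.013,-1.582],[0.013,-0.013,-1.582],[0.013,-0.013,-1.582],[0.013,-0.013,-1.582]],"gripper":[1,1,1,1,1,1,1,1,1,1,1,1]}'|grep pos
python3 -m jog '{"dp":[[-66,-19,-5],[-66,-19,-5],[-66,-19,-5],[-66,-19,-5]],"delta_rot":[[0,-0.087,0],[0,-0.087,0],[0,-0.087,0],[0,-0.087,0]],"gripper":[1,1,1,1]}'
python3 - <<'E'
from h import *; from kin import *
r=np.radians
c,im=shot("wrist","w7"); print(find("bottle0","wrist",.4))
hsv=cv2.cvtColor(im,cv2.COLOR_BGR2HSV).astype(int); W=(hsv[...,1]<70)&(hsv[...,2]>130)
for v in range(210,350,10):
    u=np.nonzero(W[v,215:350])[0]+215
    if len(u)>8: print(v,u.min(),u.max(),back(c,[[u.min(),v],[u.max(),v]],.054).round(3).tolist())
o=robot.get_obs(); f=(o["position"]*1000,R.from_quat(o["tool_rot"]).as_matrix())
for z,th in ((110,45),(70,50),(28,55)): go([488,158,z],frame(.02,-1,r(th)),z,f)
E
```

```text
position: [0.5565, -0.0988, 0.2076]
position: [0.5453, 0.1416, 0.1883]
time: 55.75
position: [0.5029, 0.1596, 0.1373]
tool_rot: [0.906, 0.009, 0.422, -0.006]
ft_force: [-0.6, 0.1, -0.4]
grip_width: 0.0868
grip_force: 0.0
[]
250 256 312 [[0.548, 0.185], [0.549, 0.134]]
260 255 313 [[0.538, 0.185], [0.54, 0.133]]
270 255 313 [[0.529, 0.185], [0.53, 0.133]]
280 254 314 [[0.52, 0.185], [0.521, 0.133]]
290 254 314 [[0.511, 0.184], [0.512, 0.133]]
320 253 316 [[0.487, 0.183], [0.488, 0.132]]
330 253 318 [[0.479, 0.183], [0.48, 0.131]]
340 254 316 [[0.472, 0.181], [0.473, 0.133]]
110 dp [-33.5, 1.0, 25.0] rot [-0.002, -0.089, -0.002]
70 dp [-65.9, 1.1, 50.4] rot [-0.002, -0.176, -0.002]
28 dp [-99.7, 1.2, 77.0] rot [-0.002, -0.264, -0.002]
```

Aligned (axis y≈158, yaw ≈0.02, shoulder x≈470).

```bash

python3 -m jog '{"dp":[[-33,1,25],[-66,1,50],[-83,1,64],[-100,1,77],[-100,1,77],[-100,1,77],[-100,1,77]],"delta_rot":[[0,-0.089,0],[0,-0.176,0],[0,-0.22,0],[0,-0.264,0],[0,-0.264,0],[0,-0.264,0],[0,-0.264,0]],"gripper":[1,1,1,1,1,1,1]}'|grep -E "pos|ft"
python3 -m jog '{"dp":[[0,0,0],[0,0,0],[0,0,0],[0,0,0],[0,0,0],[0,0,0],[0,0,0],[0,0,0]],"delta_rot":[[0,0,0],[0,0,0],[0,0,0],[0,0,0],[0,0,0],[0,0,0],[0,0,0],[0,0,0]],"gripper":[-1,-1,-1,-1,-1,-1,-1,-1]}' 35
python3 - <<'E'
from h import *; from kin import *
r=np.radians; f=None
for g,F,l in (([488,158,140],frame(.02,-1,r(40)),"lift"),([500,130,170],frame(.02,-1,r(40))@rz(np.pi/2),"h"),([520,0,200],frame(0,1,r(35)),"full"),([540,-96,200],frame(-.02,1,r(35)),"app"),([652,-96,200],frame(-.02,1,r(35)),"over")):
    f=go(g,F,l,f); print(ik(g,F))
E
```

```text
position: [0.4973, 0.1582, 0.0127]
ft_force: [-0.6, -0.3, 1.3]
time: 57.35
position: [0.4969, 0.1582, 0.0116]
tool_rot: [0.954, 0.01, 0.299, -0.004]
ft_force: [-1.0, -0.7, 2.0]
grip_width: 0.0539
grip_force: 35.0
lift dp [71.0, -0.2, -92.2] rot [-0.002, 0.265, -0.0]
(array([ 0.15257118,  0.70682868,  2.38024925,  3.28070802,  0.81865158,
       -1.58065969]), np.True_)
h dp [30.3, 28.2, -10.5] rot [-0.0, 0.0, 1.571]
(array([ 0.05123057,  0.59994417,  2.36854379,  3.17874669,  0.69965986,
       -0.00835208]), np.True_)
full dp [130.7, -35.8, -6.0] rot [0.081, -0.056, 1.582]
(array([-0.40107231,  0.57307721,  2.42195786,  2.69174676,  0.82635893,
        1.64839247]), np.True_)
app dp [-11.5, -96.3, 16.4] rot [0.016, 0.0, 0.011]
(array([-0.64806077,  0.56159831,  2.33114442,  2.37637963,  0.7682084 ,
        1.78059919]), np.True_)
over dp [-64.2, 2.2, 91.7] rot [0.0, 0.0, 0.0]
(array([-0.47924142,  0.58904492,  2.05711453,  2.37004676,  0.54775303,
        1.98740436]), np.True_)
```

```bash

python3 -m jog '{"dp":[[23,0,-31],[47,0,-62],[71,0,-92],[71,0,-92],[71,0,-92]],"delta_rot":[[0,0.08,0],[0,0.17,0],[0,0.265,0],[0,0.265,0],[0,0.265,0]],"gripper":[-1,-1,-1,-1,-1]}'|grep -E "pos|wid"
python3 -m jog '{"dp":[[30,28,-10],[30,28,-10],[30,28,-10],[30,28,-10],[30,28,-10],[30,28,-10],[30,28,-10],[30,28,-10],[30,28,-10],[30,28,-10],[30,28,-10]],"delta_rot":[[0,0,1.571],[0,0,1.571],[0,0,1.571],[0,0,1.571],[0,0,1.571],[0,0,1.571],[0,0,1.571],[0,0,1.571],[0,0,1.571],[0,0,1.571],[0,0,1.571]],"gripper":[-1,-1,-1,-1,-1,-1,-1,-1,-1,-1,-1]}'|grep pos
python3 -m jog '{"dp":[[131,-36,-6],[131,-36,-6],[131,-36,-6],[131,-36,-6],[131,-36,-6],[131,-36,-6],[131,-36,-6],[131,-36,-6],[131,-36,-6],[131,-36,-6],[131,-36,-6],[131,-36,-6]],"delta_rot":[[0.081,-0.056,1.582],[0.081,-0.056,1.582],[0.081,-0.056,1.582],[0.081,-0.056,1.582],[0.081,-0.056,1.582],[0.081,-0.056,1.582],[0.081,-0.056,1.582],[0.081,-0.056,1.582],[0.081,-0.056,1.582],[0.081,-0.056,1.582],[0.081,-0.056,1.582],[0.081,-0.056,1.582]],"gripper":[-1,-1,-1,-1,-1,-1,-1,-1,-1,-1,-1,-1]}'|grep pos
python3 -m jog '{"dp":[[-12,-96,16],[-12,-96,16],[-12,-96,16],[-12,-96,16],[-12,-96,16]],"delta_rot":[[0.016,0,0.011],[0.016,0,0.011],[0.016,0,0.011],[0.016,0,0.011],[0.016,0,0.011]],"gripper":[-1,-1,-1,-1,-1]}'
python3 - <<'E'
from h import *
F=frame(-.02,1,np.radians(35)); go([651,-96,200],F,"over"); go([651,-96,119],F,"down")
E
```

```text
position: [0.5024, 0.1584, 0.1269]
grip_width: 0.0537
position: [0.5154, 0.1303, 0.1552]
position: [0.5366, -0.0005, 0.1865]
time: 60.65
position: [0.5559, -0.0957, 0.1878]
tool_rot: [0.008, 0.887, -0.003, 0.461]
ft_force: [-0.7, 1.0, -2.7]
grip_width: 0.0538
grip_force: 35.0
over dp [-64.7, 1.3, 89.8] rot [0.003, -0.002, 0.0]
down dp [1.5, 1.2, 136.4] rot [0.003, -0.002, 0.0]
```

```bash

python3 -m jog '{"dp":[[-32,1,45],[-65,1,90],[-65,1,90],[-65,1,90],[-45,1,104],[-25,1,118],[-8,1,130],[1.5,1,136],[1.5,1,136],[1.5,1,136]],"delta_rot":[[0,0,0],[0,0,0],[0,0,0],[0,0,0],[0,0,0],[0,0,0],[0,0,0],[0,0,0],[0,0,0],[0,0,0]],"gripper":[-1,-1,-1,-1,-1,-1,-1,-1,-1,-1]}'
python3 -m jog '{"dp":[[0.8,0,0.6],[1.6,0,1.1],[1.6,0,1.1]],"delta_rot":[[0,0,0],[0,0,0],[0,0,0]],"gripper":[-1,-1,-1]}'|grep -E "pos|ft"
python3 -m jog '{"dp":[[0.8,0,0.6],[1.6,0,1.1],[1.6,0,1.1]],"delta_rot":[[0,0,0],[0,0,0],[0,0,0]],"gripper":[-1,-1,-1]}'|grep -E "pos|ft"
```

```text
time: 61.65
position: [0.6656, -0.0955, 0.1097]
tool_rot: [0.008, 0.887, -0.002, 0.462]
ft_force: [-1.7, 3.0, 3.1]
grip_width: 0.0537
grip_force: 35.0
position: [0.6656, -0.0954, 0.1096]
ft_force: [-8.5, 1.9, 11.7]
position: [0.6655, -0.0954, 0.1095]
ft_force: [-14.8, 1.2, 19.9]
```

```bash

python3 -m jog '{"dp":[[-1.5,0,-1],[-2.4,0,-1.7],[-2.4,0,-1.7],[-2.4,0,-1.7],[-2.4,0,-1.7],[-2.4,0,-1.7],[-2.4,0,-1.7],[-2.4,0,-36],[-2.4,0,-75],[-2.4,0,-115],[-2.4,0,-115],[-2.4,0,-115]],"delta_rot":[[0,0,0],[0,0,0],[0,0,0],[0,0,0],[0,0,0],[0,0,0],[0,0,0],[0,0,0],[0,0,0],[0,0,0],[0,0,0],[0,0,0]],"gripper":[-1,-1,0.7,0.7,0.7,0.7,0.7,0.7,0.7,0.7,0.7,0.7]}'|grep -E "time|pos|ft"
python3 - <<'E'
from h import *; r=np.radians
go([490,-20,230],frame(0,1,r(45)),"away")
c,im=shot("scene","fin1"); c2,i2=shot("side","fin2")
a=cv2.resize(im[120:330,180:400],(400,382)); b=cv2.resize(i2[120:330,180:400],(400,382)); cv2.imwrite("pics/fin.png",np.hstack([a,b]))
E
```

```text
time: 63.45
position: [0.5744, -0.0961, 0.174]
ft_force: [0.2, -0.2, -0.3]
away dp [6.6, 74.8, -83.7] rot [-0.014, 0.176, -0.013]
```

View pics/fin.png

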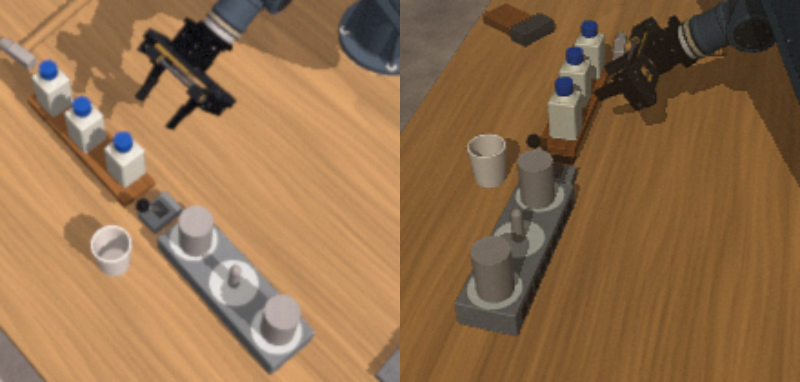

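```bash
python3 - <<'E'
from h import *
c,im=load("fin1"); hsv=cv2.cvtColor(im,cv2.COLOR_BGR2HSV).astype(int)
m=((hsv[...,0]>100)&(hsv[...,0]<130)&(hsv[...,1]>120)&(hsv[...,2]>90)).astype(np.uint8)
n,l,s,ce=cv2.connectedComponentsWithStats(m)
for k in range(1,n):
    if s[k,4]>20: print(s[k,4],(back(c,[ce[k]],.157)*1000).round())
o=robot.get_obs(); print(np.abs(o["joint_velocities"]).max(),o["ft_force"])
print(robot.hand_in())
E
```

```text
74 [[ 649. -308.]]
83 [[ 654. -202.]]
85 [[647. -94.]]
274 [[198. 735.]]
37 [[256. 775.]]
0.013544413153333915 [-0.45339014  0.33510814 -0.13635629]
the job is handed in; nothing more can be done
None
```

The job is handed in; the result wasn't reported back, but the last pictures show both cups mouth down on the two end pegs, the lever pushed fully over after them, and all three bottles standing on the ledge within about 5 mm of its centre line.

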